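Feed the lenses through the gate

ROBOT

A 6-joint arm with a two-finger parallel gripper is mounted at the origin on a cart in front of the work surface, level with it; the furniture and walls round the work are solid. World frame = base frame: x ahead of the robot, y to its left, z up, the work surface at z = 0. Lengths are in m, angles in rad, forces in N, time in s.
With the tool pointing down it reaches from about 0.35 to 0.725 m from the base axis. Payload 4.3 kg.
Tool frame: the origin (TCP) lies at the very end of the fingers, on their centre line; the grasp point (between the pads) lies 19 mm behind it (arm.pinch_z is the distance from the TCP to the grasp point, in m); z points along the fingers, y is the direction in which the jaws open and shut (so a half turn about z gives the same grasp; the last joint's range is limited). The gripper opens to 85 mm and grips with 20 to 120 N. Pads are 22 mm wide; open, the fingers measure 114 mm over their backs; the gripper's body (76 mm by 85 mm) begins 54 mm behind the grasp point. The pads swing forward as they close: fully open they stand 13 mm farther back than shut.
Start: joints at [-1.308, 0.377, 0.081, 1.274, 0, 1.46], TCP at [0.209, -0.536, 0.231] pointing down, gripper open.
Joint ranges: [-2.72, 2.72], [-0.84, 1.66], [-1.02, 1.22], [-1.77, 2.12], [-1.37, 1.28], [-3.14, 3.14]. Speed limits (rad/s): [2.57, 2.57, 3.14, 3.14, 3.14, 3.14].

INTERFACE

Orientations are given as [roll, pitch, yaw] about the fixed x, y, z axes, in that order (R = Rz(yaw) Ry(pitch) Rx(roll)).
In Python, from cell import arm, optics gives the robot as it stands.
- The arm moves only by the tool jog_arm, never from a script. Its arguments are lists of equal length, an entry for each row: "rot": the turn, a rotation vector about the tool's x, y, z in rad, a list of three; "slide": the shift along the tool's x, y, z in mm, a list of three; "gripper": the finger opening in mm, from 0 to 85.4. A call has exactly 5 rows; each row shifts and turns the pose as measured when the row begins, along the tool's axes as they then stand; what a row does not reach is not made up. A row lasts 1/8 s, in which the tool goes at most 62.5 mm and 10.7 degrees, less where a joint would pass 70% of its speed; a pose out of reach is approached as far as the arm can. A call with a gripper value outside its range is refused whole. The fingers move at their own pace and stop on an object; the grip force is fixed at half the most. Time passes only in rows, so rows that do not move let the fingers close, or fill a call up. It gives the time, the measured TCP pose, the force and the opening at its end, in the units of the state.
- arm.observe(): the state, without advancing time (a new reading comes with each control period).
- optics.grab_frame(name): name is "scene" or "side" or "wrist"; returns a dict with "pixels" (384x512x3 uint8, red, green, blue), "intrinsics" (3x3 intrinsics, pixels), "distortion" ([k1, k2, p1, p2, k3] as OpenCV has them; the pictures are not rectified), "R" (3x3) and "t" (3): a world point X has camera coordinates R X + t. Camera axes: x right, y down, z forward; pixel columns grow to the right and rows downward; lengths in m; the calibration is good to about 2 mm. A picture is of the moment at which its call begins. There is no depth.
- arm.job_done(): hands the job in, once; it reports no verdict.
The state is a dict: "clock": time; "q": joint angles; "joint_velocities": joint speeds; "tau": joint torques, N m; "tool_pos": TCP position; "tool_rot": TCP orientation; "ft_force": force on the tool from outside, world axes, zero at the start; "moment": the same for the moment, N m; "finger_gap": finger opening in m.
Only numpy, scipy, OpenCV 4.12 (cv2) and the standard library are available. Lean on these libraries where they do the work, as an engineer would, in place of code of your own. Each camera call takes 0.05 s, during which the arm holds its last target. There are 200 camera calls.

TASK

Push the three small mounted lenses, one at a time, along the floor of the feeding tray, through its narrow gate and into the slot behind it, until all three stand upright in the slot, wholly past the gate. Only push them gently with the fingertips: do not grip, lift or tip them, and leave the loupe, the alignment block and the hex key where they are.

Things in the scene. Friction and masses are not known exactly. Their poses are not given: they have to be found in the camera images.
- feed_tray: fixed flat metal feeding tray, 218 x 152 mm: a wide apron, a funnel, a gate and a slot. Origin on its underside (bench height) below the middle of the gate; x points through the gate along the slot, y across, z up. Floor top at z = 4 mm. Walls 6 mm thick, tops at z = 10 mm: a fingertip 11 to 21 mm above the bench clears the walls and still pushes a lens (tops at 24 mm)
- apron (a point): middle of the apron, on the floor, 85 mm before the gate, axes as the tray's. Apron inside: tray x = -116 to -60 mm, y = +-70 mm; then straight funnel flanks close to y = +-15 mm at the gate (x = 0). A lens pushed straight along x into a flank jams there: first bring it in front of the gate
- gate (a point): middle of the gate, on the tray's floor (4 mm above the underside), axes as the tray's. The gate is 30 mm wide; behind it the straight slot, 30 mm wide between 6 mm high walls, runs along +x to an end wall whose inner face is at x = +90 mm; it holds three lenses in line (72 mm)
- bench (a point): a fixed point on the bench top. Round it: a rack stands along the bench's front edge, between robot and tray. Its left post (50 mm square, 940 mm tall) stands at world x = 0.31, y = 0.08 m, its right post at x = 0.46, y = -0.49; a 40 mm bar joins them, underside 510 mm above the bench. Swing the arm past the left post folded, then reach in low, under the bar
- lens_a: small round lens in a bare steel mount: an upright cylinder 24 mm across and 20 mm tall (a clear dome rises 2.5 mm more, look only), about 30 g, standing loose on the tray floor; origin at the centre of its underside
- lens_b: small round lens in a bare steel mount: an upright cylinder 24 mm across and 20 mm tall (a clear dome rises 2.5 mm more, look only), about 30 g, standing loose on the tray floor; origin at the centre of its underside
- lens_c: small round lens in a bare steel mount: an upright cylinder 24 mm across and 20 mm tall (a clear dome rises 2.5 mm more, look only), about 30 g, standing loose on the tray floor; origin at the centre of its underside
- loupe: black magnifier loupe, 42 mm across, 40 mm tall, loose, standing right of the tray; origin under its centre; leave it alone
- gauge_block: bare aluminium alignment block with two pins, 36 x 80 x 32 mm, loose, between the slot and the driver unit; origin under its centre; leave it alone
- hex_key: black hex key lying flat, 35 x 93 x 6 mm, loose, right of the tray; origin under its centre; leave it alone

How it is judged:
On the way, in this order (a step that is already met when the one before it is completed fails the run):
1. one lens has gone through the gate into the slot (((x of lens_a in the frame of gate between 0.01 and 0.085 m and y of lens_a in the frame of gate between -0.008 and 0.008 m and z of lens_a in the frame of gate between -0.004 and 0.004 m) or (x of lens_b in the frame of gate between 0.01 and 0.085 m and y of lens_b in the frame of gate between -0.008 and 0.008 m and z of lens_b in the frame of gate between -0.004 and 0.004 m) or (x of lens_c in the frame of gate between 0.01 and 0.085 m and y of lens_c in the frame of gate between -0.008 and 0.008 m and z of lens_c in the frame of gate between -0.004 and 0.004 m))), for 0.1 s.
2. a second lens has followed it ((((x of lens_a in the frame of gate between 0.01 and 0.085 m and y of lens_a in the frame of gate between -0.008 and 0.008 m and z of lens_a in the frame of gate between -0.004 and 0.004 m) and (x of lens_b in the frame of gate between 0.01 and 0.085 m and y of lens_b in the frame of gate between -0.008 and 0.008 m and z of lens_b in the frame of gate between -0.004 and 0.004 m)) or ((x of lens_a in the frame of gate between 0.01 and 0.085 m and y of lens_a in the frame of gate between -0.008 and 0.008 m and z of lens_a in the frame of gate between -0.004 and 0.004 m) and (x of lens_c in the frame of gate between 0.01 and 0.085 m and y of lens_c in the frame of gate between -0.008 and 0.008 m and z of lens_c in the frame of gate between -0.004 and 0.004 m)) or ((x of lens_b in the frame of gate between 0.01 and 0.085 m and y of lens_b in the frame of gate between -0.008 and 0.008 m and z of lens_b in the frame of gate between -0.004 and 0.004 m) and (x of lens_c in the frame of gate between 0.01 and 0.085 m and y of lens_c in the frame of gate between -0.008 and 0.008 m and z of lens_c in the frame of gate between -0.004 and 0.004 m)))), for 0.1 s.
At the end, for the whole second after the job is handed in: All three lenses stand upright (within 7 degrees), at rest, on the floor of the slot, each with its centre at least 10 mm past the gate and within 8 mm of the slot's middle line (x of lens_a in the frame of gate between 0.01 and 0.085 m and y of lens_a in the frame of gate between -0.008 and 0.008 m and z of lens_a in the frame of gate between -0.004 and 0.004 m and x of lens_b in the frame of gate between 0.01 and 0.085 m and y of lens_b in the frame of gate between -0.008 and 0.008 m and z of lens_b in the frame of gate between -0.004 and 0.004 m and x of lens_c in the frame of gate between 0.01 and 0.085 m and y of lens_c in the frame of gate between -0.008 and 0.008 m and z of lens_c in the frame of gate between -0.004 and 0.004 m and angle between each of lens_a, lens_b, lens_c's own z axis and vertical below 0.12 rad and linear speed of each of lens_a, lens_b, lens_c below 0.02 m/s); the robot touches nothing.
It fails at once if a lens is lifted (its underside more than 5.5 mm above the tray floor) (height (world z) of any of lens_a, lens_b, lens_c above 0.0095 m).
It fails at once if a lens is gripped or pressed hard by the fingers (over 20 N) (contact force between the fingers and lens_a above 20 N or contact force between the fingers and lens_b above 20 N or contact force between the fingers and lens_c above 20 N).
It fails at once if a lens is tipped over (more than 26 degrees) (angle between any of lens_a, lens_b, lens_c's own z axis and vertical above 0.45 rad).
It fails at once if the loupe, the alignment block or the hex key is moved by more than 15 mm (distance of any of loupe, gauge_block, hex_key from where it was at the start of the episode above 0.015 m).
It also fails if it takes over 72 s, if anything falls off the work surface, if the arm or the gripper's body presses on something with over 40 N, if the wrist force passes 120 N, or if a joint passes its speed limit or range.

## Working session

There is one attempt and no reset: what is moved stays moved. The work goes in short steps, Python scripts to look and compute and a tool call to move; the robot and the scene stay as the last step left them, time stands still between calls to the robot, and variables do not carry over. Pictures are saved under pics/ and viewed, about 8 in all and at most 12, crops included, and the job is handed in when it is done.

Besides the shell and the picture viewer there is one more tool, called after "Emit:" as name(argument=value, ...), one argument or row to a line, values as JSON. jog_arm: Moves the arm, as the interface text tells. Its arguments: {"type":"object","properties":{"rot":{"type":"array"},"slide":{"type":"array"},"gripper":{"type":"array"}},"required":["rot","slide","gripper"]}

```bash
ls; mkdir -p pics; python3 - <<'E'
from cell import arm, optics
import cv2,numpy as np
s=arm.observe()
print({k:np.round(v,3) if not isinstance(v,str) else v for k,v in s.items()})
ims=[]
for n in("scene","side","wrist"):
    f=optics.grab_frame(n); ims.append(f["pixels"][:,:,::-1]); cv2.imwrite(f"pics/{n}0.png",ims[-1])
    C=-np.array(f["R"]).T@np.array(f["t"]); print(n,np.round(C,3),np.round(f["R"],2).tolist(),np.round(f["intrinsics"],1).tolist(),f["distortion"])
E
```

```text
pics
{'clock': np.float64(0.0), 'q': array([-1.308,  0.378,  0.08 ,  1.274,  0.   ,  1.461]), 'joint_velocities': array([-0.001,  0.004,  0.   ,  0.   , -0.001, -0.001]), 'tau': array([ 2.0000e-03, -4.6361e+01,  2.6987e+01,  2.1000e-02, -0.0000e+00,
       -0.0000e+00]), 'tool_pos': array([ 0.209, -0.535,  0.23 ]), 'tool_rot': array([-3.14 , -0.   ,  0.373]), 'ft_force': array([ 0.341, -0.052,  0.007]), 'moment': array([ 0.008, -0.024,  0.013]), 'finger_gap': np.float64(0.086)}
scene [ 0.001 -0.467  0.675] [[0.44, -0.9, -0.02], [-0.68, -0.32, -0.66], [0.59, 0.3, -0.75]] [[427.7, 0.0, 253.5], [0.0, 427.7, 194.3], [0.0, 0.0, 1.0]] [-0.02580415  0.          0.          0.          0.        ]
side [ 0.21  -0.94   0.403] [[0.93, -0.37, -0.02], [-0.17, -0.39, -0.91], [0.33, 0.85, -0.42]] [[366.5, 0.0, 250.1], [0.0, 366.5, 192.8], [0.0, 0.0, 1.0]] [-0.06774038  0.          0.          0.          0.        ]
wrist [ 0.273 -0.511  0.372] [[0.36, -0.93, -0.0], [-0.9, -0.35, 0.27], [-0.25, -0.1, -0.96]] [[285.4, 0.0, 257.7], [0.0, 285.4, 195.7], [0.0, 0.0, 1.0]] [0.0162144 0.        0.        0.        0.       ]
```

View pics/scene0.png

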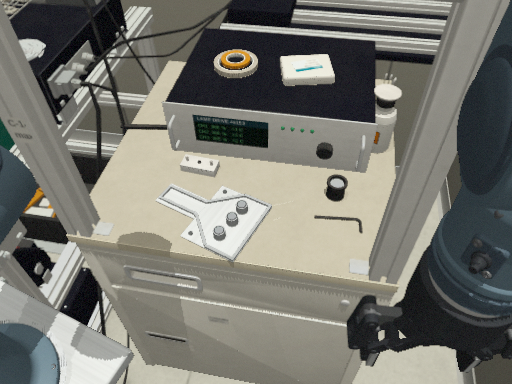

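View pics/side0.png

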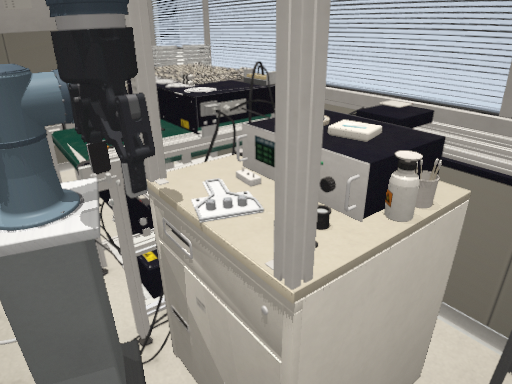

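The scene view shows the tray at about (158–270, 185–258). The lenses are at about (219,232), (232,217) and (242,206), and the slot runs to the upper left, ending near (165,195). The block is at (200,165), the loupe at (337,187) and the key at (340,218). The side view shows the tray at (195–260, 180–218).

```bash
python3 - <<'E'
import cv2
a=cv2.imread("pics/scene0.png")[178:264,150:280]
cv2.imwrite("pics/crop1.png",cv2.resize(a,None,fx=6,fy=6,interpolation=cv2.INTER_CUBIC))
E
```

```text
(no output)
```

View pics/crop1.png

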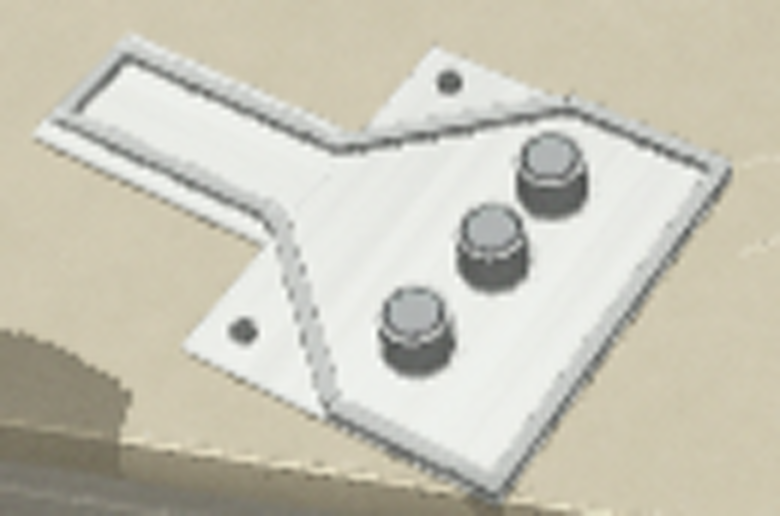

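```bash
cat > h.py <<'E'
import numpy as np, cv2
def ray(f,px,z):
    K=np.array(f["intrinsics"]);R=np.array(f["R"]);t=np.array(f["t"])
    u=cv2.undistortPoints(np.array([[px]],float),K,np.array(f["distortion"])).ravel()
    d=R.T@np.r_[u,1]; C=-R.T@t
    return C+d*(z-C[2])/d[2]
def fit(T,W):  # W = R T + p
    T=np.array(T)[:,:2];W=np.array(W)[:,:2]
    a=T-T.mean(0);b=W-W.mean(0)
    th=np.arctan2((a[:,0]*b[:,1]-a[:,1]*b[:,0]).sum(),(a*b).sum())
    R=np.array([[np.cos(th),-np.sin(th)],[np.sin(th),np.cos(th)]])
    p=W.mean(0)-R@T.mean(0)
    return th,R,p,(W-p)@R-T
E
python3 - <<'E'
from cell import optics
from h import *
f=optics.grab_frame("scene")
P=[((340,152),(0,-15,4)),((568,112),(-60,-70,4)),((708,174),(-116,-70,4)),((270,207),(0,15,10)),((335,400),(-60,70,10)),((490,468),(-116,70,10)),((132,66),(90,-15,4)),((75,118),(90,15,10)),((730,165),(-122,-76,10))]
c=lambda q:(np.array(q)+.5)/6-.5+[150,178]
W=[ray(f,c(a),b[2]/1e3) for a,b in P]; T=np.array([b for a,b in P])/1e3
th,R,p,res=fit(T,W); print(th,p); print(np.round(res*1e3,1))
# lens: top disc centres at z=24 ; steel rim
for n,q in dict(bot=(414,314),mid=(491,231),top=(552,158)).items():
    w=ray(f,c(q),.0255)[:2]; print(n,w.round(4),((w-p)@R*1e3).round(1))
for n,q in dict(bot=(417,375),mid=(493,290),top=(552,215)).items():
    w=ray(f,c(q),.004)[:2]; print(n,'front-bottom',w.round(4),((w-p)@R*1e3).round(1))
for n,q in dict(block=(200,165),loupe=(337,190),key=(340,218)).items():
    w=ray(f,q,.0)[:2]; print(n,w.round(4),((w-p)@R*1e3).round(1))
E
```

```text
1.5022338676747018 [ 0.44713784 -0.11803161]
[[ 0.1 -3.4]
 [ 0.7 -2. ]
 [ 0.7 -0.9]
 [ 3.8  2. ]
 [ 0.8  1.4]
 [ 0.8 -0.9]
 [-2.5 -0.9]
 [-4.   2.2]
 [-0.3  2.4]]
bot [ 0.4024 -0.1852] [-70.1  40.1]
mid [ 0.4422 -0.1916] [-73.8  -0.1]
top [ 0.4781 -0.1956] [-75.2 -36.2]
bot front-bottom [ 0.3948 -0.1885] [-73.9  47.4]
mid front-bottom [ 0.4352 -0.1947] [-77.3   6.6]
top front-bottom [ 0.4716 -0.1979] [-78.  -29.8]
block [ 0.5594 -0.0481] [  77.5 -107.2]
loupe [ 0.6164 -0.3507] [-220.5 -184.9]
key [ 0.5471 -0.3802] [-254.7 -117.7]
```

Tray: gate at (0.447, −0.118), yaw about 1.50. The lenses in the tray frame are at about (−70,40), (−74,0) and (−75,−36) mm. Fold first, and log joints to learn the arm's geometry.

Emit:
jog_arm(
  rot=[
    [0, 0, 0],
    [0, 0, 0],
    [0, 0, 0],
    [0, 0, 0],
    [0, 0, 0],
  ],
  slide=[
    [0, -35, 0],
    [0, -35, 0],
    [0, -35, 0],
    [0, -35, 0],
    [0, 0, 0],
  ],
  gripper=[12, 12, 12, 12, 12],
)

```text
clock: 0.82
tool_pos: [0.1567, -0.4001, 0.2289]
tool_rot: [-3.137, -0.0, 0.373]
ft_force: [-0.2, -1.0, -0.8]
finger_gap: 0.0121
```

```bash
cat >> h.py <<'E'
def log():
    from cell import arm
    s=arm.observe(); open("log.txt","a").write(" ".join(map(str,[*s["q"],*s["tool_pos"],*s["tool_rot"]]))+"\n")
    print(round(float(s["clock"]),2),"q",np.round(s["q"],3),"tcp",np.round(s["tool_pos"],4),"rpy",np.round(s["tool_rot"],3),"F",np.round(s["ft_force"],1),"gap",round(float(s["finger_gap"]),4))
    return s
E
echo "-1.308 0.378 0.08 1.274 0 1.461 0.209 -0.535 0.23 -3.14 0 0.373" > log.txt
python3 -c "from h import *;log()"
```

```text
0.82 q [-1.345  0.089 -0.299  1.187 -0.     1.424] tcp [ 0.1567 -0.4001  0.2289] rpy [-3.137 -0.     0.373] F [-0.2 -1.  -0.8] gap 0.0121
```

Emit:
jog_arm(
  rot=[
    [0, 0, 0],
    [0, 0, 0],
    [0, 0, 0],
    [0, 0, 0],
    [0, 0, 0],
  ],
  slide=[
    [0, 0, 40],
    [0, 0, 40],
    [0, 0, 40],
    [0, 0, 0],
    [0, 0, 0],
  ],
  gripper=[12, 12, 12, 12, 12],
)

```text
clock: 1.45
tool_pos: [0.1583, -0.4063, 0.1086]
tool_rot: [3.136, 0.001, 0.373]
ft_force: [0.2, 0.2, 0.9]
finger_gap: 0.0117
```

```bash
python3 -c "from h import *;log()"
```

```text
1.45 q [-1.345  0.18  -0.522  0.864  0.     1.424] tcp [ 0.1583 -0.4063  0.1086] rpy [3.136e+00 1.000e-03 3.730e-01] F [0.2 0.2 0.9] gap 0.0117
```

Emit:
jog_arm(
  rot=[
    [0.18, 0, 0],
    [0.18, 0, 0],
    [0, 0, 0],
    [0, 0, 0],
    [0, 0, 0],
  ],
  slide=[
    [0, 0, 0],
    [0, 0, 0],
    [0, 0, 0],
    [0, 0, 0],
    [0, 0, 0],
  ],
  gripper=[12, 12, 12, 12, 12],
)

```text
clock: 2.08
tool_pos: [0.1584, -0.4063, 0.113]
tool_rot: [-2.786, 0.002, 0.373]
ft_force: [0.7, -0.0, 0.4]
finger_gap: 0.0121
```

```bash
python3 - <<'E'
from h import *
log()
from scipy.optimize import least_squares
D=np.loadtxt("log.txt"); q=D[:,:6]; P=D[:,6:9]
d=.063
def model(x):
    L1,L2,b,a,h,Lt,dd=x
    A=q[:,1]; B=A-q[:,2]; C=B+q[:,3]   # angle of tool below horizontal
    rho=a+L1*np.sin(A)+L2*np.cos(B)-b*np.sin(B)*0+Lt*np.cos(C)+b*np.sin(B)
    z=h+L1*np.cos(A)-L2*np.sin(B)+b*np.cos(B)-Lt*np.sin(C)
    return rho,z,dd
def res(x):
    rho,z,dd=model(x); c,s=np.cos(q[:,0]),np.sin(q[:,0])
    X=c*rho-s*dd; Y=s*rho+c*dd
    return np.r_[X-P[:,0],Y-P[:,1],z-P[:,2], 1e-3*(x-[.45,.4,0,0,.2,.3,.06])]
r=least_squares(res,[.45,.4,0,0,.2,.3,.06]); print(r.x.round(3),np.abs(r.fun[:-7]).max())
print(D[:,:6].round(3))
E
```

```text
2.08 q [-1.315  0.49  -0.134  1.3   -0.042  1.462] tcp [ 0.1584 -0.4063  0.113 ] rpy [-2.786e+00  2.000e-03  3.730e-01] F [ 0.7 -0.   0.4] gap 0.0121
[0.497 0.382 0.073 0.001 0.259 0.448 0.06 ] 0.009338398858898644
[[-1.308  0.378  0.08   1.274  0.     1.461]
 [-1.345  0.089 -0.299  1.187 -0.     1.424]
 [-1.345  0.18  -0.522  0.864  0.     1.424]
 [-1.315  0.49  -0.134  1.3   -0.042  1.462]]
```

```bash
cat > kin.py <<'E'
import numpy as np
from scipy.spatial.transform import Rotation as Ro
from scipy.optimize import least_squares
r=lambda a,t:Ro.from_euler(a,t).as_matrix()
x0=np.array([.48,.4,0,0,.25,.4,.06,0,0])
def fk(x,q,s5=1):
    L1,L2,b,a,h,Lt,d,w,dw=x
    R=r('z',q[0]); p0=R@[a,d,h]
    R=R@r('y',q[1]); p1=p0+R@[0,0,L1]
    R=R@r('y',-q[2]); p2=p1+R@[0,0,b]; p3=p2+R@[L2,0,0]
    R=R@r('y',q[3]); p4=p3+R@[w,dw,0]; R=R@r('z',s5*q[4]); 
    return [p0,p1,p2,p3,p4,p4+R@[Lt,0,0]],R
def fitk():
    D=np.loadtxt("log.txt"); best=None
    for s in(1,-1):
        f=lambda x:np.r_[np.concatenate([fk(x,e[:6],s)[0][-1]-e[6:9] for e in D]),
            np.concatenate([.1*(fk(x,e[:6],s)[1][:,0]-Ro.from_euler('xyz',e[9:]).as_matrix()[:,2]) for e in D]),2e-3*(x-x0)]
        o=least_squares(f,x0); e=np.abs(o.fun[:3*len(D)]).max()
        print(s,o.x.round(3),"err mm",(e*1e3).round(2),"rot",np.abs(o.fun[3*len(D):-9]).max()*10)
        if best is None or o.cost<best[0]: best=(o.cost,o.x,s)
    return best[1:]
E
python3 -c "
from kin import *
x,s=fitk()
for e in np.loadtxt('log.txt'): print(np.round([p for p in fk(x,e[:6],s)[0]],3).tolist())"
```

```text
1 [0.497 0.382 0.073 0.001 0.259 0.308 0.062 0.141 0.002] err mm 0.31 rot 0.0003207918062680102
-1 [ 0.497  0.382  0.073  0.002  0.259 -0.302  0.062  0.75   0.002] err mm 0.31 rot 0.08123171381399369
[[0.06, 0.015, 0.259], [0.107, -0.162, 0.721], [0.113, -0.183, 0.791], [0.208, -0.536, 0.679], [0.209, -0.535, 0.538], [0.209, -0.535, 0.23]]
[[0.06, 0.013, 0.259], [0.07, -0.03, 0.754], [0.076, -0.057, 0.822], [0.155, -0.402, 0.677], [0.157, -0.401, 0.536], [0.157, -0.4, 0.229]]
[[0.06, 0.013, 0.259], [0.08, -0.074, 0.748], [0.091, -0.12, 0.804], [0.156, -0.404, 0.557], [0.158, -0.405, 0.416], [0.158, -0.406, 0.109]]
[[0.06, 0.015, 0.259], [0.119, -0.212, 0.698], [0.13, -0.253, 0.757], [0.209, -0.553, 0.534], [0.198, -0.506, 0.402], [0.158, -0.406, 0.113]]
```

```bash
cat >> kin.py <<'E'
LO=np.array([-2.72,-.84,-1.02,-1.77,-1.37]);HI=np.array([2.72,1.66,1.22,2.12,1.28])
X=np.array([0.497,.382,.073,.001,.259,.308,.062,.141,.002])
def ik(tcp,ax,q0):
    f=lambda q:np.r_[fk(X,q)[0][-1]-tcp,.3*(fk(X,q)[1][:,0]-ax)]
    o=least_squares(f,np.clip(q0,LO+.01,HI-.01),bounds=(LO,HI)); return o.x,np.abs(o.fun).max()
def segd(a,b,c,d):
    s=np.linspace(0,1,60); A=a+s[:,None]*(b-a); u=d-c
    t=np.clip((A-c)@u/(u@u),0,1); return np.linalg.norm(A-c-t[:,None]*u,axis=1).min()
LP=np.array([.31,.08,0]);RP=np.array([.46,-.49,0]);U=np.array([0,0,1.])
def clear(q):
    p=fk(X,q)[0]; L=[(p[0],p[1]),(p[1],p[2]),(p[2],p[3]),(p[3],p[4]),(p[4],p[5])]
    bar=[segd(a,b,LP+.53*U,RP+.53*U) for a,b in L]
    po=[min(segd(a,b,P,P+.94*U) for P in(LP,RP)) for a,b in L]
    return np.round(np.array(bar)*1e3).astype(int),np.round(np.array(po)*1e3).astype(int)
TH=1.5022;G=np.array([.4471,-.1180])
def tray(x,y): return G+np.array([[np.cos(TH),-np.sin(TH)],[np.sin(TH),np.cos(TH)]])@np.array([x,y])/1e3
E
python3 - <<'E'
from kin import *
# tilt: lean toward dir psi (wrist displaced to psi direction) by tau
for nm,t in dict(apr=(-102,0),slot=(50,0)).items():
    T=np.r_[tray(*t),.013]; print(nm,T.round(3))
    for psi in (165,195,225,345,285):
      for tau in (0,15,20,25,30,40):
        if tau==0 and psi!=165: continue
        w=np.array([np.cos(np.radians(psi)),np.sin(np.radians(psi))])
        ax=np.r_[-w*np.sin(np.radians(tau)),-np.cos(np.radians(tau))]
        q,e=ik(T,ax,[np.arctan2(T[1],T[0])-.13,.3,-.5,1.,0])
        if e<.002: b,p=clear(q); print(psi,tau,q.round(2),"bar",b,"post",p)
E
```

```text
apr [ 0.44  -0.22   0.013]
165 0 [-0.59  0.4  -0.5   0.67 -0.  ] bar [190 237  12  83 215] post [179 178 182 269 271]
165 15 [-0.66  0.24 -0.8   0.28  0.1 ] bar [227 289  67  93 220] post [205 191 191 261 271]
165 20 [-0.68  0.21 -0.9   0.14  0.14] bar [234 299  93 117 231] post [214 197 196 246 271]
165 25 [-0.71  0.18 -1.   -0.01  0.18] bar [239 303 118 144 246] post [220 202 201 235 266]
195 15 [-0.73  0.29 -0.72  0.42  0.22] bar [220 278  67  91 222] post [207 205 207 268 266]
195 20 [-0.78  0.28 -0.78  0.34  0.3 ] bar [225 286  92 113 234] post [215 214 217 272 266]
195 25 [-0.84  0.27 -0.84  0.26  0.39] bar [229 292 116 138 251] post [222 222 227 278 266]
195 30 [-0.89  0.27 -0.89  0.18  0.47] bar [231 295 137 164 271] post [230 230 239 286 266]
195 40 [-1.    0.31 -0.98  0.03  0.66] bar [233 295 173 216 318] post [242 248 272 304 266]
225 15 [-0.76  0.38 -0.57  0.61  0.26] bar [205 255  48  81 220] post [209 210 223 227 227]
225 20 [-0.81  0.39 -0.58  0.61  0.35] bar [207 256  67  96 231] post [218 221 215 215 217]
225 25 [-0.87  0.41 -0.59  0.61  0.43] bar [209 256  86 115 24
[... 2392 characters left out ...]
01] bar [ 75 111 128 283 318] post [102 111 141 322 204]
345 30 [-0.28  0.78  0.01  1.33 -0.01] bar [ 45  84 132 318 341] post [102 126 161 345 204]
345 40 [-0.28  0.94  0.23  1.56 -0.01] bar [ 22  61 125 383 390] post [101 163 202 387 204]
285 15 [-0.43  0.46 -0.45  0.83  0.2 ] bar [166 207  57 141 241] post [143 140 143 277 204]
285 20 [-0.47  0.51 -0.4   0.91  0.26] bar [153 191  59 152 248] post [149 149 160 301 204]
285 25 [-0.5   0.56 -0.34  0.99  0.31] bar [139 172  60 165 258] post [158 161 182 280 204]
285 30 [-0.54  0.62 -0.27  1.07  0.36] bar [124 151  59 181 269] post [165 177 205 255 204]
285 40 [-0.59  0.75 -0.14  1.24  0.44] bar [ 89 103  55 219 298] post [177 219 214 214 204]
```

```bash
cat > plan.py <<'E'
from kin import *
from h import log
TX=np.array([np.cos(TH),np.sin(TH),0])
def ori(tau=25,psi=200,phi=0):
    """lean tau deg to world dir psi; tool -y along tray heading phi (deg, about up)"""
    t,p=np.radians([tau,psi]); z=-np.array([np.cos(p)*np.sin(t),np.sin(p)*np.sin(t),np.cos(t)])
    y=-(r('z',np.radians(phi))@TX); y=y-(y@z)*z; y/=np.linalg.norm(y)
    return np.c_[np.cross(y,z),y,z]
def rows(wps,show=True):
    """wps: list of (x,y tray mm, z world mm, R, nrows)"""
    s=log(); p=np.array(s["tool_pos"]); Rm=Ro.from_euler('xyz',s["tool_rot"]); q=np.array(s["q"])[:5]; k=0
    for x,y,z,Rt,n in wps:
        T=np.r_[tray(x,y),z/1e3]; Rt=Ro.from_matrix(Rt); p0=p;R0=Rm; rv=(R0.inv()*Rt).as_rotvec()
        for i in range(1,n+1):
            pn=p0+(T-p0)*i/n; 
            sl=np.round(Rm.inv().apply(pn-p)*1e3,1); Rn=R0*Ro.from_rotvec(rv*i/n)
            ro=np.round((Rm.inv()*Rn).as_rotvec(),3)
            p=p+Rm.apply(sl/1e3); Rm=Rm*Ro.from_rotvec(ro)
            qn,e=ik(p,Rm.as_matrix()[:,2],q); b,c=clear(qn)
            sp=np.abs((qn-q)/.125/[2.57,2.57,3.14,3.14,3.14]).max(); q=qn
            M=Rm.as_matrix(); F=fk(X,q)[1]   # q6 estimate: yaw relation about tool axis
            k+=1; print(k,"rot",ro.tolist(),"slide",sl.tolist(),"| bar",b[1:4].min(),"post",c.min(),"q",q.round(2),"sp %.2f"%sp, "" if e<2e-3 else "IKERR %.3f"%e)
E
python3 - <<'E'
from plan import *
for tau,psi in((25,200),(25,185),(22,195)):
  for x,y in((-105,0),(-60,0),(45,0),(-70,68),(-75,-65),(-10,-65)):
    q,e=ik(np.r_[tray(x,y),.016],ori(tau,psi)[:,2],[-.6,.25,-.8,.3,.3]); b,c=clear(q); print(tau,psi,x,y,q.round(2),b,c,round(e,4))
R=ori()
rows([(-290,30,110,R,6),(-160,0,110,R,6),(-107,0,70,R,3)])
E
```

```text
25 200 -105 0 [-0.85  0.29 -0.79  0.33  0.41] [227 288 113 134 248] [224 224 233 264 258] 0.0
25 200 -60 0 [-0.77  0.24 -0.86  0.27  0.39] [230 295 105 127 244] [217 211 212 284 288] 0.0
25 200 45 0 [-0.53  0.16 -0.99  0.13  0.33] [243 303  90 118 237] [220 182 164 180 192] 0.0
25 200 -70 68 [-0.92  0.17 -0.96  0.31  0.42] [244 318 158 172 271] [237 234 235 302 271] 0.0
25 200 -75 -65 [-0.7   0.34 -0.72  0.29  0.38] [210 264  59 102 235] [200 199 204 259 259] 0.0
25 200 -10 -65 [-0.58  0.29 -0.8   0.21  0.34] [215 272  48 100 235] [189 174 174 242 268] 0.0
25 185 -105 0 [-0.81  0.23 -0.9   0.17  0.34] [234 300 120 141 248] [222 218 219 288 268] 0.0
25 185 -60 0 [-0.72  0.19 -0.96  0.11  0.31] [238 305 113 136 244] [220 203 202 244 268] 0.0
25 185 45 0 [-0.45  0.13 -1.02  0.07  0.22] [252 309  89 114 230] [230 183 145 151 170] 0.0066
25 185 -70 68 [-0.88  0.12 -1.02  0.2   0.35] [250 327 158 170 263] [241 228 227 271 273] 0.0052
25 185 -75 -65 [-0.65  0.29 -0.81  0.14  0.29] [218 276  67 108 235] [198 190 190 264 288] 0.0
25 185 -10 -65 [-0.52  0.25 -0.88  0.08  0.24] [223 280  57 106
[... 1725 characters left out ...]
5  0.28 -0.46  0.74  0.43] sp 0.10 
10 rot [-0.0, 0.0, 0.0] slide [4.6, -21.0, 5.6] | bar 128 post 172 q [-1.02  0.26 -0.5   0.72  0.43] sp 0.11 
11 rot [-0.0, 0.0, 0.0] slide [4.6, -21.1, 5.7] | bar 117 post 190 q [-0.98  0.23 -0.54  0.69  0.42] sp 0.11 
12 rot [-0.0, 0.0, 0.0] slide [4.6, -21.0, 5.6] | bar 107 post 208 q [-0.94  0.21 -0.57  0.66  0.42] sp 0.12 
13 rot [-0.0, 0.0, 0.0] slide [-5.2, -15.3, 15.1] | bar 103 post 224 q [-0.92  0.2  -0.62  0.61  0.41] sp 0.14 
14 rot [-0.0, 0.0, 0.0] slide [-5.2, -15.3, 15.1] | bar 102 post 229 q [-0.89  0.2  -0.67  0.55  0.41] sp 0.15 
15 rot [-0.0, 0.0, 0.0] slide [-5.2, -15.3, 15.2] | bar 102 post 225 q [-0.86  0.2  -0.72  0.49  0.41] sp 0.15
```

```bash
python3 - <<'E'
from plan import *
R=ori()
rows([(-210,80,110,R,6),(-110,0,60,R,4)])
E
```

```text
2.08 q [-1.315  0.49  -0.134  1.3   -0.042  1.462] tcp [ 0.1584 -0.4063  0.113 ] rpy [-2.786e+00  2.000e-03  3.730e-01] F [ 0.7 -0.   0.4] gap 0.0121
1 rot [-0.044, 0.083, 0.053] slide [35.3, -1.0, 0.9] | bar 251 post 252 q [-1.3   0.45 -0.18  1.25  0.05] sp 0.23 
2 rot [-0.045, 0.083, 0.053] slide [35.0, -3.0, 3.7] | bar 241 post 246 q [-1.28  0.4  -0.25  1.19  0.14] sp 0.23 
3 rot [-0.044, 0.084, 0.053] slide [34.4, -5.1, 6.4] | bar 231 post 240 q [-1.26  0.36 -0.32  1.11  0.22] sp 0.22 
4 rot [-0.044, 0.083, 0.053] slide [33.4, -7.2, 8.9] | bar 219 post 222 q [-1.23  0.31 -0.4   1.02  0.3 ] sp 0.24 
5 rot [-0.045, 0.083, 0.053] slide [32.1, -9.4, 11.4] | bar 206 post 208 q [-1.2   0.25 -0.48  0.9   0.37] sp 0.29 
6 rot [-0.044, 0.083, 0.052] slide [30.5, -11.6, 13.4] | bar 193 post 199 q [-1.16  0.2  -0.58  0.76  0.44] sp 0.35 
7 rot [-0.0, 0.0, 0.0] slide [13.5, -21.3, 23.3] | bar 168 post 210 q [-1.09  0.2  -0.62  0.69  0.43] sp 0.22 
8 rot [-0.0, 0.0, 0.0] slide [13.5, -21.3, 23.4] | bar 145 post 224 q [-1.01  0.2  -0.66  0.62  0.43] sp 0.23 
9 rot [-0.0, 0.0, 0.0] slide [13.6, -21.3, 23.3] | bar 124 post 235 q [-0.94  0.2  -0.7   0.54  0.42] sp 0.23 
10 rot [-0.0, 0.0, 0.0] slide [13.5, -21.4, 23.4] | bar 106 post 226 q [-0.86  0.21 -0.73  0.47  0.41] sp 0.24
```

Emit:
jog_arm(
  rot=[
    [-0.045, 0.083, 0.053],
    [-0.045, 0.083, 0.053],
    [-0.045, 0.083, 0.053],
    [-0.045, 0.083, 0.053],
    [-0.045, 0.083, 0.053],
  ],
  slide=[
    [35, -1, 1],
    [35, -3, 4],
    [34, -5, 6],
    [33, -7, 9],
    [32, -9, 11],
  ],
  gripper=[0, 0, 0, 0, 0],
)

```text
clock: 2.7
tool_pos: [0.3238, -0.3378, 0.1212]
tool_rot: [-2.984, -0.35, -0.001]
ft_force: [0.1, -0.2, -0.6]
finger_gap: -0.0001
```

```bash
python3 - <<'E'
from plan import *
R=ori()
rows([(-210,80,105,R,1),(-114,0,60,R,4)])
print("fit check",fitk())
E
```

```text
2.7 q [-1.199  0.215 -0.506  0.874  0.382  1.911] tcp [ 0.3238 -0.3378  0.1212] rpy [-2.984e+00 -3.500e-01 -1.000e-03] F [ 0.1 -0.2 -0.6] gap -0.0001
1 rot [-0.01, 0.062, 0.053] slide [21.8, -11.6, 27.4] | bar 193 post 199 q [-1.16  0.21 -0.58  0.75  0.44] sp 0.32 
2 rot [0.0, 0.0, 0.0] slide [14.0, -20.5, 22.0] | bar 168 post 209 q [-1.09  0.2  -0.63  0.68  0.43] sp 0.21 
3 rot [0.0, 0.0, 0.0] slide [14.0, -20.6, 22.1] | bar 146 post 222 q [-1.02  0.2  -0.66  0.61  0.43] sp 0.22 
4 rot [0.0, 0.0, 0.0] slide [14.0, -20.5, 22.0] | bar 125 post 236 q [-0.94  0.21 -0.7   0.54  0.42] sp 0.23 
5 rot [0.0, 0.0, 0.0] slide [13.9, -20.5, 22.0] | bar 106 post 226 q [-0.87  0.22 -0.72  0.47  0.41] sp 0.23 
1 [0.497 0.382 0.073 0.001 0.259 0.311 0.062 0.138 0.002] err mm 0.39 rot 0.0003207918062680102
-1 [ 0.512  0.345  0.05   0.04   0.253 -0.295  0.062  0.746  0.002] err mm 29.93 rot 0.6949117476731475
fit check (array([0.49721555, 0.38248701, 0.07286754, 0.00097706, 0.25908668,
       0.31079544, 0.06161559, 0.13753871, 0.0016155 ]), 1)
```

The kinematic model holds to 0.4 mm, and the clearances are fine. I'll go in under the bar to above the apron.

Emit:
jog_arm(
  rot=[
    [-0.01, 0.062, 0.053],
    [0, 0, 0],
    [0, 0, 0],
    [0, 0, 0],
    [0, 0, 0],
  ],
  slide=[
    [22, -12, 27],
    [14, -20.5, 22],
    [14, -20.5, 22],
    [14, -20.5, 22],
    [14, -20.5, 22],
  ],
  gripper=[0, 0, 0, 0, 0],
)

```text
clock: 3.32
tool_pos: [0.4422, -0.2292, 0.0708]
tool_rot: [-2.997, -0.423, -0.063]
ft_force: [0.0, -0.4, -0.2]
finger_gap: -0.0003
```

```bash
python3 - <<'E'
from plan import *
from cell import optics
import cv2
R=ori()
f=optics.grab_frame("wrist"); cv2.imwrite("pics/w1.png",f["pixels"][:,:,::-1]); np.save("pics/w1.npy",f,allow_pickle=True)
g=optics.grab_frame("side"); cv2.imwrite("pics/s1.png",g["pixels"][:,:,::-1])
rows([(-114,0,16,R,2)])
E
```

```text
3.42 q [-0.856  0.183 -0.745  0.449  0.403  2.353] tcp [ 0.4417 -0.2268  0.0698] rpy [-2.994 -0.421 -0.06 ] F [ 0.1 -0.1 -0.3] gap -0.0004
1 rot [0.01, -0.008, 0.005] slide [-12.0, 6.1, 23.5] | bar 111 post 225 q [-0.86  0.24 -0.76  0.39  0.41] sp 0.17 
2 rot [0.011, -0.009, 0.006] slide [-11.7, 6.3, 23.5] | bar 115 post 226 q [-0.87  0.3  -0.77  0.34  0.41] sp 0.18
```

View pics/w1.png

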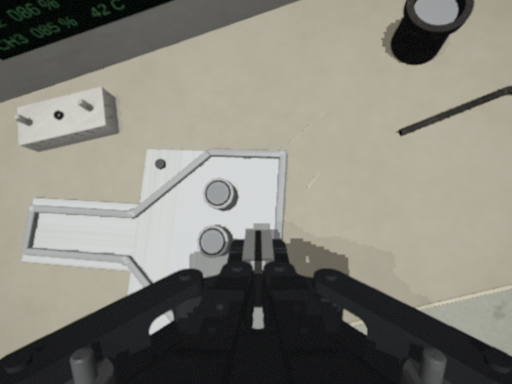

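The wrist view shows the far lens at (219,193), the middle lens at (213,241), the closed fingertips at about (258,235–262), the tray corner at (285,151) and the slot end at (30,200–262). I'll zoom in to refine the tray pose.

```bash
python3 - <<'E'
import cv2
a=cv2.imread("pics/w1.png")[140:290,15:295]
cv2.imwrite("pics/crop2.png",cv2.resize(a,None,fx=2.8,fy=2.8,interpolation=cv2.INTER_CUBIC))
E
```

```text
(no output)
```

View pics/crop2.png

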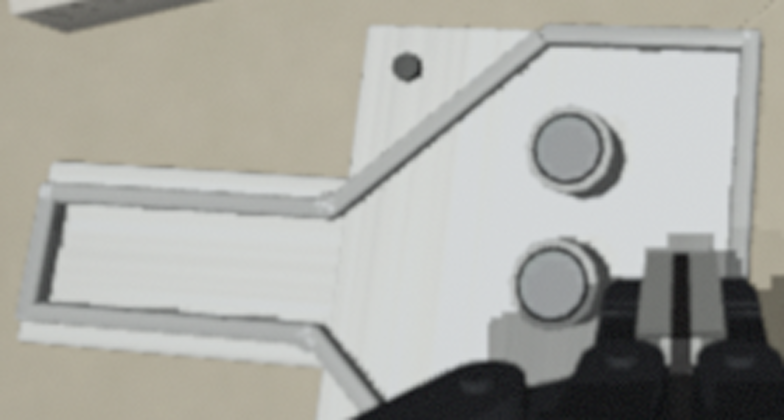

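```bash
python3 - <<'E'
from h import *
f=np.load("pics/w1.npy",allow_pickle=True).item()
c=lambda q:(np.array(q)+.5)/2.8-.5+[15,140]
P=[((45,185),(96,-21,10)),((20,320),(96,21,10)),((758,32),(-122,-76,10)),((738,50),(-116,-70,10)),((550,47),(-60,-70,10)),((333,215),(0,-15,10)),((318,323),(0,15,10)),((62,203),(90,-15,10)),((44,303),(90,15,10))]
W=[ray(f,c(a),b[2]/1e3) for a,b in P]; T=np.array([b for a,b in P])/1e3
th,R,p,res=fit(T,W); print(th,p); print(np.round(res*1e3,1))
for n,q in dict(mid=(553,285),top=(568,148)).items():
    for z in(.024,):
        w=ray(f,c(q),z)[:2]; print(n,z,w.round(4),((w-p)@R*1e3).round(1))
w=ray(f,c((681,255)),.0698)[:2];print("tip",w)
E
```

```text
1.4995388628282913 [ 0.44864449 -0.11969598]
[[-1.2  0.6]
 [-1.5 -1. ]
 [ 2.9  1.3]
 [ 2.2  0.7]
 [ 0.6  1.4]
 [ 0.6 -1.5]
 [ 0.7 -0.8]
 [-2.  -0.2]
 [-2.3 -0.5]]
mid 0.024 [ 0.4449 -0.1904] [-70.8  -1.3]
top 0.024 [ 0.4806 -0.1937] [-71.5 -37.2]
tip [ 0.45069253 -0.2297201 ]
```

```bash
sed -i 's/^TH=.*/TH=1.501;G=np.array([.4475,-.1175])/' kin.py; python3 - <<'E'
from plan import *
R=ori()
rows([(-108,-1,19,R,3),(-97,-1,14,R,2),(-47,-1,14,R,10),(43,-1,14,R,2)])
E
```

```text
3.42 q [-0.856  0.183 -0.745  0.449  0.403  2.353] tcp [ 0.4417 -0.2268  0.0698] rpy [-2.994 -0.421 -0.06 ] F [ 0.1 -0.1 -0.3] gap -0.0004
1 rot [0.007, -0.006, 0.004] slide [-7.2, 1.8, 15.2] | bar 109 post 225 q [-0.86  0.22 -0.76  0.41  0.4 ] sp 0.10 
2 rot [0.007, -0.005, 0.004] slide [-7.1, 1.9, 15.3] | bar 111 post 225 q [-0.86  0.25 -0.77  0.38  0.4 ] sp 0.11 
3 rot [0.007, -0.006, 0.004] slide [-7.0, 2.1, 15.3] | bar 112 post 225 q [-0.86  0.28 -0.78  0.34  0.41] sp 0.11 
4 rot [-0.0, 0.0, 0.0] slide [-1.0, -5.0, 3.2] | bar 111 post 223 q [-0.85  0.28 -0.79  0.33  0.4 ] sp 0.04 
5 rot [-0.0, 0.0, 0.0] slide [-0.9, -5.1, 3.2] | bar 110 post 222 q [-0.84  0.28 -0.8   0.31  0.4 ] sp 0.04 
6 rot [-0.0, 0.0, 0.0] slide [-0.0, -4.9, 0.9] | bar 109 post 220 q [-0.83  0.28 -0.81  0.3   0.4 ] sp 0.03 
7 rot [-0.0, 0.0, 0.0] slide [-0.0, -4.9, 0.8] | bar 108 post 219 q [-0.82  0.27 -0.82  0.3   0.4 ] sp 0.03 
8 rot [-0.0, 0.0, 0.0] slide [-0.0, -5.0, 0.9] | bar 108 post 218 q [-0.81  0.27 -0.83  0.29  0.4 ] sp 0.03 
9 rot [-0.0, 0.0, 0.0] slide [-0.0, -4.9, 0.8] | bar 107 post 216 q [-0
[... 216 characters left out ...]
 [-0.78  0.25 -0.85  0.27  0.39] sp 0.03 
12 rot [-0.0, 0.0, 0.0] slide [-0.0, -5.0, 0.8] | bar 104 post 212 q [-0.77  0.25 -0.86  0.26  0.39] sp 0.03 
13 rot [-0.0, 0.0, 0.0] slide [-0.0, -4.9, 0.9] | bar 103 post 210 q [-0.76  0.24 -0.87  0.26  0.39] sp 0.03 
14 rot [-0.0, 0.0, 0.0] slide [-0.0, -4.9, 0.9] | bar 102 post 208 q [-0.75  0.24 -0.87  0.25  0.39] sp 0.03 
15 rot [-0.0, 0.0, 0.0] slide [-0.0, -4.9, 0.8] | bar 101 post 206 q [-0.74  0.23 -0.88  0.24  0.38] sp 0.03 
16 rot [-0.0, 0.0, 0.0] slide [-0.0, -44.3, 7.7] | bar 95 post 188 q [-0.64  0.2  -0.94  0.18  0.36] sp 0.31 
17 rot [-0.0, 0.0, 0.0] slide [-0.0, -44.4, 7.8] | bar 89 post 164 q [-0.53  0.17 -0.99  0.12  0.33] sp 0.35
```

Emit:
jog_arm(
  rot=[
    [0.007, -0.006, 0.004],
    [0.007, -0.006, 0.004],
    [0.007, -0.006, 0.004],
    [0, 0, 0],
    [0, 0, 0],
  ],
  slide=[
    [-7, 2, 15],
    [-7, 2, 15],
    [-7, 2, 15],
    [-1, -5, 3],
    [-1, -5, 3],
  ],
  gripper=[0, 0, 0, 0, 0],
)

```text
clock: 4.05
tool_pos: [0.4404, -0.2172, 0.0139]
tool_rot: [-2.973, -0.403, -0.072]
ft_force: [-0.2, -0.3, -0.4]
finger_gap: 0.0001
```

Emit:
jog_arm(
  rot=[
    [0, 0, 0],
    [0, 0, 0],
    [0, 0, 0],
    [0, 0, 0],
    [0, 0, 0],
  ],
  slide=[
    [0, -4.9, 0.9],
    [0, -4.9, 0.9],
    [0, -4.9, 0.9],
    [0, -4.9, 0.9],
    [0, -4.9, 0.9],
  ],
  gripper=[0, 0, 0, 0, 0],
)

```text
clock: 4.68
tool_pos: [0.4431, -0.1908, 0.0144]
tool_rot: [-2.974, -0.405, -0.071]
ft_force: [-0.1, 0.8, 0.2]
finger_gap: -0.0
```

```bash
cat >> plan.py <<'E'
import cv2
from cell import optics
def look(n,name="wrist",crop=None,k=1):
    f=optics.grab_frame(name); np.save(f"pics/{n}.npy",f,allow_pickle=True); a=f["pixels"][:,:,::-1].copy()
    if crop: a=a[crop[1]:crop[3],crop[0]:crop[2]]
    cv2.imwrite(f"pics/{n}.png",cv2.resize(a,None,fx=k,fy=k,interpolation=cv2.INTER_CUBIC)); return f
def totray(w):
    return (np.array(w)[:2]-G)@np.array([[np.cos(TH),-np.sin(TH)],[np.sin(TH),np.cos(TH)]])*1e3
E
python3 - <<'E'
from plan import *
look("w2"); s=log(); print(totray(s["tool_pos"]))
E
```

```text
4.72 q [-0.793  0.255 -0.85   0.269  0.392  2.424] tcp [ 0.4428 -0.19    0.0143] rpy [-2.973 -0.404 -0.071] F [ 0.2 -0.3  0.1] gap -0.0001
[-72.612834    -0.36818697]
```

View pics/w2.png

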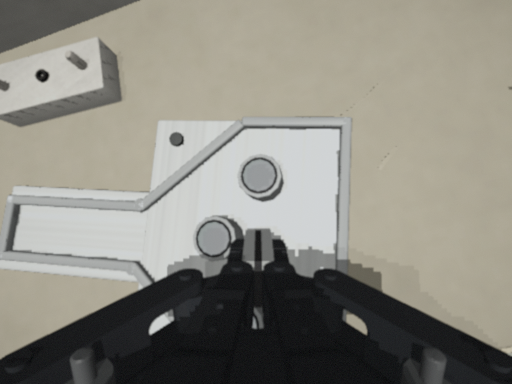

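The wrist view shows the middle lens at (214,238) now touching the fingertip at (258,235), upright. The far lens at (260,175) is untouched. I'll measure the lenses in code from here.

```bash
cat >> plan.py <<'E'
from h import ray
def lenses(f):
    g=cv2.cvtColor(f["pixels"],cv2.COLOR_RGB2GRAY); hs=cv2.cvtColor(f["pixels"],cv2.COLOR_RGB2HSV)
    m=((g>135)&(g<185)&(hs[:,:,1]<40)).astype(np.uint8)
    m=cv2.morphologyEx(m,cv2.MORPH_OPEN,np.ones((5,5)))
    out=[]
    for c in cv2.findContours(m,cv2.RETR_EXTERNAL,cv2.CHAIN_APPROX_NONE)[0]:
        a=cv2.contourArea(c); (u,v),rad=cv2.minEnclosingCircle(c)
        if a>60 and a>.75*np.pi*rad*rad: 
            t=totray(ray(f,(u,v),.025))
            if abs(t[1])<80 and -130<t[0]<100: out.append((round(u,1),round(v,1),round(rad,1),t.round(1)))
    return out
E
python3 - <<'E'
from plan import *
f=np.load("pics/w2.npy",allow_pickle=True).item(); print(lenses(f)); print(f["pixels"][238,214],f["pixels"][175,260])
rows([(-22,-1,14,ori(),6)])
E
```

```text
[(213.0, 238.0, 15.8, array([-51.9,  -3.9])), (258.8, 175.2, 15.5, array([-73.7, -37.9]))]
[150 152 154] [151 154 156]
4.72 q [-0.793  0.255 -0.85   0.269  0.392  2.424] tcp [ 0.4428 -0.19    0.0143] rpy [-2.973 -0.404 -0.071] F [ 0.2 -0.3  0.1] gap -0.0001
1 rot [0.001, -0.0, -0.0] slide [0.1, -8.3, 1.5] | bar 105 post 212 q [-0.78  0.25 -0.86  0.26  0.39] sp 0.05 
2 rot [0.001, -0.001, -0.0] slide [0.0, -8.3, 1.5] | bar 104 post 209 q [-0.76  0.24 -0.87  0.25  0.39] sp 0.05 
3 rot [0.0, 0.0, -0.0] slide [0.1, -8.3, 1.5] | bar 102 post 206 q [-0.74  0.23 -0.89  0.24  0.38] sp 0.05 
4 rot [0.001, -0.0, -0.001] slide [0.1, -8.3, 1.5] | bar 101 post 203 q [-0.72  0.23 -0.9   0.23  0.38] sp 0.05 
5 rot [0.001, -0.001, 0.0] slide [0.1, -8.3, 1.5] | bar 99 post 200 q [-0.71  0.22 -0.91  0.22  0.38] sp 0.06 
6 rot [0.001, 0.0, 0.0] slide [0.0, -8.3, 1.6] | bar 98 post 197 q [-0.69  0.21 -0.92  0.21  0.37] sp 0.06
```

```bash
python3 - <<'E'
from plan import *
f=np.load("pics/w2.npy",allow_pickle=True).item()
g=cv2.cvtColor(f["pixels"],cv2.COLOR_RGB2GRAY)
# scan columns across the slot: wall-top grey strips
for u in (40,70,100,125):
    col=g[180:280,u].astype(int); m=np.where((col>120)&(col<195))[0]+180
    runs=np.split(m,np.where(np.diff(m)>1)[0]+1); runs=[(x[0],x[-1]) for x in runs if len(x)>=3]
    print(u,[(a,b,totray(ray(f,(u,(a+b)/2),.010)).round(1).tolist()) for a,b in runs])
print(g[180:280:1,100].tolist())
E
```

```text
40 [(np.int64(180), np.int64(188), [71.4, -30.4]), (np.int64(196), np.int64(206), [69.3, -19.4]), (np.int64(251), np.int64(263), [62.7, 15.3]), (np.int64(271), np.int64(279), [60.6, 26.0])]
70 [(np.int64(180), np.int64(189), [49.8, -30.9]), (np.int64(197), np.int64(207), [47.9, -19.8]), (np.int64(256), np.int64(266), [41.7, 16.2]), (np.int64(274), np.int64(279), [40.1, 25.2])]
100 [(np.int64(180), np.int64(190), [28.8, -31.4]), (np.int64(199), np.int64(210), [27.0, -19.2]), (np.int64(259), np.int64(269), [21.5, 16.4]), (np.int64(277), np.int64(279), [20.2, 24.5])]
125 [(np.int64(180), np.int64(191), [11.8, -31.8]), (np.int64(200), np.int64(211), [10.2, -19.4]), (np.int64(259), np.int64(271), [5.3, 15.8])]
[171, 170, 169, 169, 169, 168, 169, 169, 160, 141, 175, 199, 203, 204, 206, 208, 208, 209, 202, 172, 156, 167, 172, 172, 172, 171, 169, 160, 137, 147, 190, 206, 207, 207, 207, 208, 208, 209, 209, 208, 208, 208, 208, 208, 207, 206, 207, 208, 208, 207, 206, 205, 205, 205, 206, 206, 207, 207, 208, 206, 205, 204, 206, 206, 206, 206, 205, 204, 206, 208, 208, 208, 208, 208, 208, 204, 181, 131, 107, 134, 160, 171, 172, 171, 170, 170, 166, 162, 167, 188, 203, 207, 207, 207, 206, 203, 198, 189, 179, 172]
```

```bash
python3 - <<'E'
from plan import *
rows([(-66,0,14,ori(phi=4),1),(-37,2.0,14,ori(phi=4),4),(-32,2.0,14,ori(),5)])
E
```

```text
4.72 q [-0.793  0.255 -0.85   0.269  0.392  2.424] tcp [ 0.4428 -0.19    0.0143] rpy [-2.973 -0.404 -0.071] F [ 0.2 -0.3  0.1] gap -0.0001
1 rot [0.005, -0.002, -0.066] slide [-0.5, -6.5, 1.2] | bar 105 post 213 q [-0.78  0.25 -0.86  0.27  0.39] sp 0.04 
2 rot [-0.0, 0.0, 0.0] slide [0.0, -7.2, 1.1] | bar 105 post 211 q [-0.77  0.24 -0.87  0.26  0.39] sp 0.04 
3 rot [-0.0, 0.0, 0.0] slide [0.0, -7.2, 1.0] | bar 104 post 209 q [-0.75  0.24 -0.88  0.25  0.39] sp 0.04 
4 rot [-0.0, 0.0, 0.0] slide [0.1, -7.2, 1.1] | bar 103 post 206 q [-0.74  0.23 -0.89  0.24  0.38] sp 0.04 
5 rot [-0.0, 0.0, 0.0] slide [-0.0, -7.2, 1.0] | bar 102 post 204 q [-0.73  0.22 -0.9   0.23  0.38] sp 0.04 
6 rot [-0.0, 0.0, 0.013] slide [0.1, -1.0, 0.2] | bar 102 post 203 q [-0.72  0.22 -0.9   0.23  0.38] sp 0.01 
7 rot [-0.0, 0.0, 0.013] slide [0.0, -0.9, 0.2] | bar 102 post 203 q [-0.72  0.22 -0.9   0.23  0.38] sp 0.01 
8 rot [-0.0, 0.0, 0.013] slide [0.0, -1.0, 0.1] | bar 102 post 202 q [-0.72  0.22 -0.91  0.22  0.38] sp 0.01 
9 rot [-0.0, 0.0, 0.013] slide [0.1, -1.0, 0.2] | bar 101 post 202 q [-0.72  0.22 -0.91  0.22  0.38] sp 0.01 
10 rot [-0.0, 0.0, 0.013] slide [-0.0, -1.0, 0.2] | bar 101 post 202 q [-0.71  0.22 -0.91  0.22  0.38] sp 0.01
```

Emit:
jog_arm(
  rot=[
    [0.005, -0.002, -0.066],
    [0, 0, 0],
    [0, 0, 0],
    [0, 0, 0],
    [0, 0, 0],
  ],
  slide=[
    [-0.5, -6.5, 1.2],
    [0, -7.2, 1.1],
    [0, -7.2, 1.1],
    [0, -7.2, 1.1],
    [0, -7.2, 1.1],
  ],
  gripper=[0, 0, 0, 0, 0],
)

```text
clock: 5.35
tool_pos: [0.4432, -0.1527, 0.0141]
tool_rot: [-2.997, -0.413, -0.0]
ft_force: [0.6, 0.4, 0.4]
finger_gap: -0.0002
```

```bash
cat >> plan.py <<'E'
def slotmid(f):
    """tray y (camera-measured) of slot centre: wall-top strips at z=10, sampled along the slot"""
    g=cv2.cvtColor(f["pixels"],cv2.COLOR_RGB2GRAY).astype(float); K=np.array(f["intrinsics"]);D=np.array(f["distortion"]);R=np.array(f["R"]);t=np.array(f["t"])
    prof=[]; ys=np.arange(-27,27.1,.5)
    for x in (10,25,40,55,70):
        pts=np.array([np.r_[tray(x,y),.010] for y in ys]); uv=cv2.projectPoints(pts,cv2.Rodrigues(R)[0],t,K,D)[0][:,0]
        v=cv2.remap(g.astype(np.float32),uv[:,0].astype(np.float32)[None],uv[:,1].astype(np.float32)[None],cv2.INTER_LINEAR)[0]
        if (uv.min()<2) or uv[:,0].max()>510: continue
        w=(v>150)&(v<190); a=ys[w&(ys<-8)];b=ys[w&(ys>8)]
        if len(a)>2 and len(b)>2: prof.append((x,round(np.median(a),1),round(np.median(b),1)))
    return prof
E
python3 - <<'E'
from plan import *
print(slotmid(np.load("pics/w2.npy",allow_pickle=True).item()))
f=look("w3"); print(lenses(f),slotmid(f)); s=log(); print(totray(s["tool_pos"]))
rows([(-32,2.0,14,ori(),2),(23,2,14,ori(),8)])
E
```

```text
[(10, np.float64(-20.0), np.float64(18.0)), (25, np.float64(-19.8), np.float64(18.0)), (40, np.float64(-20.0), np.float64(17.8)), (55, np.float64(-20.0), np.float64(18.0)), (70, np.float64(-19.8), np.float64(18.0))]
[(222.7, 222.8, 15.7, array([-17.7,  -8.3])), (337.9, 177.1, 16.7, array([-73.3, -38.1]))] [(10, np.float64(-19.8), np.float64(14.8)), (25, np.float64(-19.8), np.float64(17.8)), (40, np.float64(-20.0), np.float64(18.0)), (55, np.float64(-20.0), np.float64(17.8)), (70, np.float64(-20.0), np.float64(17.8))]
5.4 q [-0.722  0.221 -0.906  0.225  0.381  2.432] tcp [ 0.4428 -0.1515  0.0139] rpy [-2.996 -0.413  0.   ] F [-0.1  0.4  0.6] gap 0.0
[-34.29014403   2.35704188]
5.4 q [-0.722  0.221 -0.906  0.225  0.381  2.432] tcp [ 0.4428 -0.1515  0.0139] rpy [-2.996 -0.413  0.   ] F [-0.1  0.4  0.6] gap 0.0
1 rot [-0.0, 0.0, 0.032] slide [0.3, -1.1, 0.2] | bar 102 post 202 q [-0.72  0.22 -0.91  0.22  0.38] sp 0.01 
2 rot [-0.001, 0.0, 0.033] slide [0.2, -1.1, 0.2] | bar 101 post 202 q [-0.71  0.22 -0.91  0.22  0.38] sp 0.01 
3 rot [0.0, 0.0, -0.0] slide [-0.0, -6.8, 1.2] | bar 100 post 199 q [-0.7   0.21 -0.92  0.21  0.37] sp 0.05 
4 rot [0.0, 0.0, -0.0] slide [-0.0, -6.8, 1.2] | bar 99 post 196 q [-0.68  0.21 -0.93  0.2   0.37] sp 0.05 
5 rot [0.0, 0.0, -0.0] slide [-0.0, -6.7, 1.2] | bar 98 post 193 q [-0.67  0.2  -0.94  0.19  0.37] sp 0.05 
6 rot [0.0, 0.0, -0.0] slide [-0.0, -6.8, 1.1] | bar 97 post 190 q [-0.65  0.2  -0.94  0.18  0.36] sp 0.05 
7 rot [0.0, 0.0, -0.0] slide [-0.0, -6.8, 1.2] | bar 96 post 187 q [-0.64  0.19 -0.95  0.18  0.36] sp 0.05 
8 rot [0.0, 0.0, -0.0] slide [-0.0, -6.8, 1.2] | bar 95 post 183 q [-0.62  0.18 -0.96  0.17  0.36] sp 0.05 
9 rot [0.0, 0.0, -0.0] slide [-0.0, -6.7, 1.2] | bar 95 post 180 q [-0.6   0.18 -0.97  0.16  0.35] sp 0.05 
10 rot [0.0, 0.0, -0.0] slide [-0.0, -6.8, 1.2] | bar 94 post 176 q [-0.59  0.18 -0.98  0.15  0.35] sp 0.05
```

```bash
sed -i 's/^TH=.*/TH=1.500;G=np.array([.4485,-.1188])/' kin.py; cat >> plan.py <<'E'
def ori2(tau=25,psi=200,phi=0):
    """tool +x along tray heading phi, lean tau towards psi"""
    z=ori(tau,psi)[:,2]; x=r('z',np.radians(phi))@TX; x=x-(x@z)*z; x/=np.linalg.norm(x)
    return np.c_[x,np.cross(z,x),z]
def behind(lx,ly,phi,d):
    c=np.radians(phi); return lx-d*np.cos(c),ly-d*np.sin(c)
E
python3 - <<'E'
from plan import *
f=np.load("pics/w3.npy",allow_pickle=True).item(); print(lenses(f),slotmid(f))
L=(-16.4,-7.3); phi=22
a=behind(*L,phi,40); print(a)
rows([(-48,2.4,16,ori(),1),(-58,-5,50,ori(),2),(a[0],a[1],50,ori2(phi=phi),8),(a[0],a[1],17,ori2(phi=phi),4)])
E
```

```text
[(222.7, 222.8, 15.7, array([-16.4,  -7.2])), (337.9, 177.1, 16.7, array([-72. , -37.1]))] [(10, np.float64(-18.8), np.float64(16.0)), (25, np.float64(-19.0), np.float64(18.2)), (40, np.float64(-18.8), np.float64(18.2)), (55, np.float64(-18.8), np.float64(18.0)), (70, np.float64(-19.0), np.float64(18.5))]
(np.float64(-53.487354182671496), np.float64(-22.28426373663648))
5.4 q [-0.722  0.221 -0.906  0.225  0.381  2.432] tcp [ 0.4428 -0.1515  0.0139] rpy [-2.996 -0.413  0.   ] F [-0.1  0.4  0.6] gap 0.0
1 rot [-0.001, 0.0, 0.066] slide [0.8, 14.5, -4.1] | bar 103 post 208 q [-0.75  0.23 -0.88  0.25  0.39] sp 0.09 
2 rot [0.0, 0.0, -0.0] slide [10.1, 2.5, -14.8] | bar 99 post 209 q [-0.75  0.21 -0.85  0.31  0.39] sp 0.15 
3 rot [0.0, 0.0, -0.0] slide [10.0, 2.5, -14.9] | bar 93 post 209 q [-0.76  0.18 -0.81  0.37  0.39] sp 0.15 
4 rot [-0.0, 0.0, -0.24] slide [2.0, -0.4, 0.9] | bar 92 post 208 q [-0.75  0.19 -0.81  0.37  0.39] sp 0.01 
5 rot [-0.0, 0.0, -0.241] slide [2.0, 0.1, 1.0] | bar 90 post 208 q [-0.75  0.19 -0.8   0.37  0.39] sp 0.01 
6 rot [-0.0, 0.0, -0.24] slide [2.0, 0.5, 0.
[... 342 characters left out ...]
205 q [-0.73  0.2  -0.79  0.36  0.38] sp 0.01 
10 rot [-0.0, 0.0, -0.241] slide [0.7, 2.0, 0.9] | bar 81 post 204 q [-0.73  0.2  -0.79  0.36  0.38] sp 0.01 
11 rot [-0.0, 0.0, -0.24] slide [0.2, 2.0, 0.9] | bar 79 post 203 q [-0.72  0.2  -0.79  0.36  0.38] sp 0.01 
12 rot [-0.0, 0.0, 0.0] slide [-0.1, -3.5, 7.5] | bar 81 post 203 q [-0.72  0.22 -0.8   0.34  0.38] sp 0.06 
13 rot [-0.0, 0.0, 0.0] slide [-0.1, -3.5, 7.5] | bar 83 post 203 q [-0.72  0.23 -0.81  0.31  0.38] sp 0.06 
14 rot [-0.0, 0.0, 0.0] slide [-0.1, -3.5, 7.5] | bar 84 post 203 q [-0.72  0.25 -0.82  0.29  0.38] sp 0.06 
15 rot [-0.0, 0.0, 0.0] slide [-0.2, -3.5, 7.5] | bar 86 post 203 q [-0.72  0.26 -0.83  0.26  0.38] sp 0.06
```

```bash
python3 - <<'E'
from plan import *
L=(-16.4,-7.2); phi=22; O=ori2(27,200,phi)
a=behind(*L,phi,32); print(a)
rows([(-48,2.4,16,ori(),1),(-56,0,50,ori(),2),(-56,0,50,O,11),(a[0],a[1],40,O,1)])
E
```

```text
(np.float64(-46.069883346137196), np.float64(-19.187410989309186))
5.4 q [-0.722  0.221 -0.906  0.225  0.381  2.432] tcp [ 0.4428 -0.1515  0.0139] rpy [-2.996 -0.413  0.   ] F [-0.1  0.4  0.6] gap 0.0
1 rot [-0.001, 0.0, 0.066] slide [0.8, 14.5, -4.1] | bar 103 post 208 q [-0.75  0.23 -0.88  0.25  0.39] sp 0.09 
2 rot [0.0, 0.0, -0.0] slide [7.8, 1.3, -15.6] | bar 101 post 209 q [-0.76  0.2  -0.85  0.31  0.39] sp 0.15 
3 rot [0.0, 0.0, -0.0] slide [7.7, 1.4, -15.7] | bar 97 post 210 q [-0.76  0.17 -0.82  0.37  0.39] sp 0.15 
4 rot [-0.002, 0.003, -0.175] slide [0.0, -0.0, 0.0] | bar 98 post 210 q [-0.76  0.17 -0.83  0.36  0.39] sp 0.01 
5 rot [-0.002, 0.003, -0.175] slide [0.0, -0.0, 0.0] | bar 99 post 210 q [-0.76  0.17 -0.83  0.36  0.39] sp 0.01 
6 rot [-0.002, 0.003, -0.175] slide [0.0, -0.0, 0.0] | bar 100 post 210 q [-0.77  0.17 -0.83  0.35  0.39] sp 0.01 
7 rot [-0.002, 0.003, -0.174] slide [0.0, -0.0, 0.0] | bar 101 post 211 q [-0.77  0.17 -0.84  0.35  0.4 ] sp 0.01 
8 rot [-0.002, 0.004, -0.175] slide [0.0, 0.0, 0.0] | bar 102 post 211 q [-0.77  0.17 -0.84  0.34  0.4 ] sp 0.01 
9 rot [-0.002, 0.003, -0.175] slide [0.0, 0.0, 0.0] | bar 103 post 212 q [-0.77  0.17 -0.84  0.34  0.4 ] sp 0.01 
10 rot [-0.002, 0.003, -0.175] slide [0.0, 0.0, 0.0] | bar 104 post 212 q [-0.77  0.17 -0.85  0.34  0.41] sp 0.01 
11 rot [-0.002, 0.003, -0.175] slide [0.0, 0.0, 0.0] | bar 105 post 212 q [-0.78  0.17 -0.85  0.34  0.41] sp 0.01 
12 rot [-0.002, 0.003, -0.175] slide [0.0, 0.0, 0.0] | bar 106 post 213 q [-0.78  0.17 -0.85  0.34  0.42] sp 0.01 
13 rot [-0.002, 0.003, -0.174] slide [0.0, 0.0, 0.0] | bar 106 post 213 q [-0.78  0.17 -0.85  0.34  0.42] sp 0.01 
14 rot [-0.002, 0.003, -0.175] slide [0.0, 0.0, 0.0] | bar 107 post 214 q [-0.79  0.17 -0.84  0.34  0.42] sp 0.01 
15 rot [-0.0, 0.0, -0.0] slide [1.7, 14.7, 18.7] | bar 92 post 205 q [-0.73  0.21 -0.84  0.29  0.41] sp 0.16
```

Emit:
jog_arm(
  rot=[
    [0, 0, 0],
    [0, 0, 0],
    [0, 0, 0],
    [-0.002, 0.003, -0.175],
    [-0.002, 0.003, -0.175],
  ],
  slide=[
    [0, 14.5, -3],
    [8, 1, -16],
    [8, 1, -16],
    [0, 0, 0],
    [0, 0, 0],
  ],
  gripper=[0, 0, 0, 14, 14],
)

```text
clock: 6.02
tool_pos: [0.4456, -0.1787, 0.0519]
tool_rot: [3.114, -0.441, 0.395]
ft_force: [-0.4, 0.2, -0.0]
finger_gap: 0.0145
```

Emit:
jog_arm(
  rot=[
    [-0.002, 0.003, -0.175],
    [-0.002, 0.003, -0.175],
    [-0.002, 0.003, -0.175],
    [-0.002, 0.003, -0.175],
    [-0.002, 0.003, -0.175],
  ],
  slide=[
    [0, 0, 0],
    [0, 0, 0],
    [0, 0, 0],
    [0, 0, 0],
    [0, 0, 0],
  ],
  gripper=[14, 14, 14, 14, 14],
)

```text
clock: 6.65
tool_pos: [0.447, -0.1864, 0.0533]
tool_rot: [2.752, -0.251, 1.339]
ft_force: [0.4, -0.8, 0.2]
finger_gap: 0.0141
```

Emit:
jog_arm(
  rot=[
    [-0.002, 0.003, -0.175],
    [-0.002, 0.003, -0.175],
    [-0.002, 0.003, -0.175],
    [-0.002, 0.003, -0.14],
    [0, 0, 0],
  ],
  slide=[
    [0, 0, 0],
    [0, 0, 0],
    [0, 0, 0],
    [0, 0, 0],
    [0, 0, 0],
  ],
  gripper=[14, 14, 14, 14, 14],
)

```text
clock: 7.28
tool_pos: [0.4481, -0.1937, 0.0544]
tool_rot: [2.671, 0.037, 1.965]
ft_force: [0.6, 0.1, -0.0]
finger_gap: 0.0141
```

```bash
python3 - <<'E'
from plan import *
f=look("w4"); print(lenses(f),slotmid(f)); g=look("sc4","scene"); s=log(); print(totray(s["tool_pos"]))
O=ori2(27,200,22); a=behind(-16.4,-7.2,22,32)
rows([(a[0],a[1],40,O,2),(a[0],a[1],17,O,3)])
E
```

```text
[(278.5, 139.5, 13.3, array([-15.3,  -6.7]))] [(10, np.float64(-19.2), np.float64(18.0)), (25, np.float64(-19.5), np.float64(17.8)), (40, np.float64(-19.5), np.float64(18.0))]
7.38 q [-0.81   0.183 -0.815  0.359  0.424  0.405] tcp [ 0.4481 -0.1934  0.0543] rpy [2.671 0.037 1.965] F [ 0.1  0.3 -0.3] gap 0.0141
[-74.4028311   -4.82862733]
7.38 q [-0.81   0.183 -0.815  0.359  0.424  0.405] tcp [ 0.4481 -0.1934  0.0543] rpy [2.671 0.037 1.965] F [ 0.1  0.3 -0.3] gap 0.0141
1 rot [0.0, 0.006, 0.044] slide [9.7, 8.3, 11.9] | bar 100 post 211 q [-0.77  0.19 -0.83  0.32  0.42] sp 0.12 
2 rot [0.0, 0.006, 0.045] slide [10.0, 7.8, 11.9] | bar 93 post 205 q [-0.73  0.21 -0.84  0.29  0.41] sp 0.12 
3 rot [0.0, 0.0, -0.0] slide [-0.1, -3.5, 6.8] | bar 94 post 205 q [-0.73  0.22 -0.85  0.27  0.41] sp 0.06 
4 rot [0.0, 0.0, -0.0] slide [-0.1, -3.4, 6.9] | bar 95 post 205 q [-0.73  0.24 -0.86  0.24  0.41] sp 0.06 
5 rot [0.0, 0.0, -0.0] slide [-0.1, -3.5, 6.8] | bar 96 post 205 q [-0.73  0.25 -0.87  0.22  0.41] sp 0.06
```

View pics/w4.png

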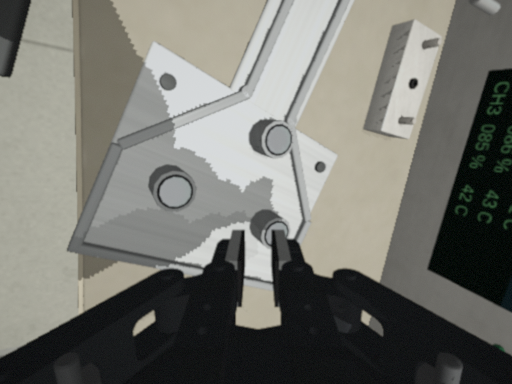

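The view shows lens A at (278,139) just before the gate, lens C at (275,232), and lens B at (174,190). The fingertips are about 8 mm thick each. Next I'll nest lens A between the two tips, heading 22°.

Emit:
jog_arm(
  rot=[
    [0, 0.006, 0.044],
    [0, 0.006, 0.045],
    [0, 0, 0],
    [0, 0, 0],
    [0, 0, 0],
  ],
  slide=[
    [9.7, 8.3, 11.9],
    [10, 7.8, 11.9],
    [0, -4, 7.8],
    [0, -4, 7.8],
    [0, -3.7, 7.6],
  ],
  gripper=[14, 14, 14, 14, 14],
)

```text
clock: 8.0
tool_pos: [0.4654, -0.1681, 0.0132]
tool_rot: [2.67, -0.015, 1.882]
ft_force: [-0.1, 0.1, -0.0]
finger_gap: 0.014
```

```bash
python3 - <<'E'
from plan import *
f=look("w5"); L=lenses(f); print(L,slotmid(f)); s=log(); print(totray(s["tool_pos"]))
O=ori2(27,200,22); L=L[0][3]; a=behind(*L,22,22); b=behind(0,0.0,22,21)
rows([(a[0],a[1],14,O,2),(b[0],b[1],14,O,3)])
E
```

```text
[(268.0, 185.5, 17.1, array([-15.1,  -6.8]))] [(10, np.float64(-19.8), np.float64(18.0)), (25, np.float64(-19.5), np.float64(18.0)), (40, np.float64(-19.8), np.float64(17.8)), (55, np.float64(-20.0), np.float64(17.8))]
8.05 q [-0.735  0.264 -0.871  0.2    0.411  0.578] tcp [ 0.4647 -0.1676  0.0122] rpy [ 2.671 -0.016  1.882] F [-0.5  0.6 -0.9] gap 0.0139
[-47.54195093 -19.61193958]
8.05 q [-0.735  0.264 -0.871  0.2    0.411  0.578] tcp [ 0.4647 -0.1676  0.0122] rpy [ 2.671 -0.016  1.882] F [-0.5  0.6 -0.9] gap 0.0139
1 rot [-0.0, 0.001, -0.005] slide [6.5, 0.5, -0.6] | bar 97 post 204 q [-0.73  0.25 -0.88  0.2   0.41] sp 0.03 
2 rot [-0.0, 0.002, -0.004] slide [6.4, 0.5, -0.7] | bar 97 post 202 q [-0.72  0.24 -0.89  0.19  0.41] sp 0.03 
3 rot [-0.0, -0.0, -0.0] slide [5.9, -0.2, -0.0] | bar 98 post 201 q [-0.71  0.24 -0.9   0.19  0.41] sp 0.03 
4 rot [-0.0, -0.0, -0.0] slide [5.8, -0.2, -0.0] | bar 99 post 199 q [-0.7   0.23 -0.92  0.18  0.4 ] sp 0.03 
5 rot [-0.0, -0.0, -0.0] slide [5.9, -0.2, -0.0] | bar 100 post 198 q [-0.69  0.22 -0.93  0.17  0.4 ] sp 0.03
```

Emit:
jog_arm(
  rot=[
    [0, 0, 0],
    [0, 0, 0],
    [0, 0, 0],
    [0, 0, 0],
    [0, 0, 0],
  ],
  slide=[
    [6.5, 0.5, -0.6],
    [6.4, 0.5, -0.7],
    [5.8, 0, 0],
    [5.8, 0, 0],
    [5, 0, 0],
  ],
  gripper=[14, 14, 14, 14, 14],
)

```text
clock: 8.68
tool_pos: [0.4555, -0.1382, 0.0148]
tool_rot: [2.671, -0.015, 1.881]
ft_force: [0.5, -0.4, -0.2]
finger_gap: 0.014
```

```bash
python3 - <<'E'
from plan import *
f=look("w6"); L=lenses(f); print(L,slotmid(f)); s=log(); print(totray(s["tool_pos"]))
E
```

```text
[(263.4, 213.0, 16.6, array([0.4, 1.4]))] [(10, np.float64(-18.0), np.float64(17.5)), (25, np.float64(-19.8), np.float64(18.0)), (40, np.float64(-19.5), np.float64(18.0)), (55, np.float64(-19.5), np.float64(18.0)), (70, np.float64(-19.5), np.float64(18.0))]
8.72 q [-0.692  0.219 -0.931  0.166  0.401  0.624] tcp [ 0.455  -0.1375  0.0146] rpy [ 2.671 -0.016  1.881] F [ 0.   1.2 -0.1] gap 0.0137
[-18.16863908  -7.78239162]
```

View pics/w6.png

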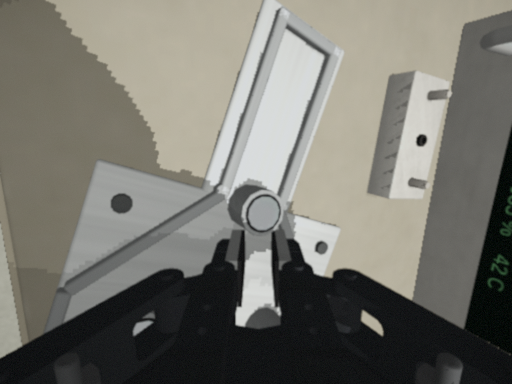

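The view shows lens A standing in the gate mouth at (263,213), nested between the fingertips and centred to about 1–2 mm. I'll back off, turn to heading 0, close the fingers and push down the slot.

```bash
python3 - <<'E'
from plan import *
O=ori2(25,200,0)
rows([(*behind(-18.2,-7.8,22,14),15,ori2(27,200,22),1),(-32,-0.8,14,O,3),(-26,-.8,14,O,1),(47,-.8,14,O,10)])
E
```

```text
8.72 q [-0.692  0.219 -0.931  0.166  0.401  0.624] tcp [ 0.455  -0.1375  0.0146] rpy [ 2.671 -0.016  1.881] F [ 0.   1.2 -0.1] gap 0.0137
1 rot [-0.0, 0.003, -0.01] slide [-14.0, 0.3, -0.6] | bar 98 post 201 q [-0.71  0.24 -0.9   0.19  0.41] sp 0.08 
2 rot [0.011, -0.002, 0.118] slide [1.3, -3.6, -1.4] | bar 99 post 201 q [-0.71  0.23 -0.9   0.2   0.4 ] sp 0.03 
3 rot [0.012, -0.003, 0.117] slide [0.8, -3.8, -1.4] | bar 99 post 201 q [-0.71  0.23 -0.9   0.21  0.39] sp 0.03 
4 rot [0.011, -0.002, 0.118] slide [0.5, -3.8, -1.4] | bar 99 post 201 q [-0.71  0.22 -0.9   0.22  0.38] sp 0.03 
5 rot [-0.0, -0.0, -0.0] slide [5.9, 0.0, 1.1] | bar 98 post 199 q [-0.7   0.22 -0.91  0.21  0.38] sp 0.04 
6 rot [-0.0, -0.0, -0.0] slide [7.2, -0.0, 1.3] | bar 97 post 196 q [-0.68  0.21 -0.92  0.2   0.37] sp 0.05 
7 rot [-0.0, -0.0, -0.0] slide [7.2, -0.0, 1.2] | bar 96 post 192 q [-0.67  0.21 -0.93  0.2   0.37] sp 0.05 
8 rot [-0.0, -0.0, -0.0] slide [7.2, -0.0, 1.3] | bar 94 post 189 q [-0.65  0.2  -0.94  0.19  0.36] sp 0.05 
9 rot [-0.0, -0.0, -0.0] slide [7.1, -0.0, 1.2] | bar 94 post 186 q [-0.63  0.2  -0.94  0.18  0.36] sp 0.05 
10 rot [-0.0, -0.0, -0.0] slide [7.2, -0.0, 1.3] | bar 93 post 182 q [-0.61  0.19 -0.95  0.17  0.35] sp 0.05 
11 rot [-0.0, -0.0, -0.0] slide [7.2, -0.0, 1.2] | bar 92 post 178 q [-0.6   0.19 -0.96  0.16  0.35] sp 0.06 
12 rot [-0.0, -0.0, -0.0] slide [7.2, -0.0, 1.3] | bar 91 post 175 q [-0.58  0.18 -0.97  0.15  0.35] sp 0.06 
13 rot [-0.0, -0.0, -0.0] slide [7.2, -0.0, 1.3] | bar 90 post 171 q [-0.56  0.18 -0.98  0.14  0.34] sp 0.06 
14 rot [-0.0, -0.0, -0.0] slide [7.2, -0.0, 1.2] | bar 89 post 166 q [-0.54  0.17 -0.98  0.13  0.34] sp 0.06 
15 rot [-0.0, -0.0, -0.0] slide [7.2, -0.0, 1.3] | bar 88 post 162 q [-0.52  0.17 -0.99  0.12  0.33] sp 0.06
```

Emit:
jog_arm(
  rot=[
    [0, 0.003, -0.01],
    [0.011, -0.002, 0.118],
    [0.012, -0.003, 0.117],
    [0.011, -0.002, 0.118],
    [0, 0, 0],
  ],
  slide=[
    [-14, 0.3, -0.6],
    [1.3, -3.6, -1.4],
    [0.8, -3.8, -1.4],
    [0.5, -3.8, -1.4],
    [0, 0, 0],
  ],
  gripper=[14, 14, 0, 0, 0],
)

```text
clock: 9.35
tool_pos: [0.4498, -0.1563, 0.0152]
tool_rot: [2.733, -0.159, 1.56]
ft_force: [-0.1, 0.1, -0.2]
finger_gap: 0.0
```

```bash
python3 - <<'E'
from plan import *
f=look("w7"); print(lenses(f),slotmid(f))
O=ori2(25,200,0)
rows([(-26,-.8,14,O,1),(2,-.8,14,O,4),(47,-.8,14,O,1)]); 
E
```

```text
[(253.6, 175.6, 16.6, array([0.6, 1.9]))] [(10, np.float64(-18.0), np.float64(16.2)), (25, np.float64(-19.2), np.float64(16.8)), (40, np.float64(-19.5), np.float64(17.5)), (55, np.float64(-19.5), np.float64(17.8)), (70, np.float64(-19.5), np.float64(17.8))]
9.4 q [-0.717  0.229 -0.889  0.227  0.378  0.94 ] tcp [ 0.45   -0.1565  0.0153] rpy [ 2.732 -0.159  1.561] F [ 0.2 -0.5 -0.7] gap -0.0004
1 rot [0.002, 0.003, -0.007] slide [11.3, -3.7, 1.7] | bar 98 post 199 q [-0.7   0.22 -0.91  0.21  0.37] sp 0.06 
2 rot [0.0, 0.0, 0.0] slide [6.9, -0.0, 1.2] | bar 97 post 196 q [-0.68  0.21 -0.92  0.2   0.37] sp 0.05 
3 rot [0.0, 0.0, 0.0] slide [6.9, -0.0, 1.2] | bar 96 post 193 q [-0.67  0.21 -0.93  0.2   0.37] sp 0.05 
4 rot [0.0, 0.0, 0.0] slide [6.9, -0.0, 1.2] | bar 95 post 189 q [-0.65  0.2  -0.94  0.19  0.36] sp 0.05 
5 rot [0.0, 0.0, 0.0] slide [6.9, -0.0, 1.3] | bar 94 post 186 q [-0.63  0.2  -0.94  0.18  0.36] sp 0.05 
6 rot [0.0, 0.0, 0.0] slide [44.3, -0.0, 7.7] | bar 88 post 162 q [-0.52  0.17 -0.99  0.12  0.33] sp 0.35
```

Emit:
jog_arm(
  rot=[
    [0, 0, 0],
    [0.002, 0.003, -0.007],
    [0, 0, 0],
    [0, 0, 0],
    [0, 0, 0],
  ],
  slide=[
    [0, -4.5, 0],
    [11.2, 0, 2],
    [6.9, 0, 1.2],
    [6.9, 0, 1.2],
    [6.9, 0, 1.2],
  ],
  gripper=[0, 0, 0, 0, 0],
)

```text
clock: 10.02
tool_pos: [0.4485, -0.1225, 0.0134]
tool_rot: [2.732, -0.157, 1.571]
ft_force: [-0.3, -0.3, 0.3]
finger_gap: -0.0001
```

```bash
python3 - <<'E'
from plan import *
f=look("w8"); print(lenses(f),slotmid(f))
O=ori2(25,200,0); s=log(); print(totray(s["tool_pos"]))
rows([(20,-.5,14,O,3),(47,-.5,14,O,4)]); 
E
```

```text
[(262.5, 208.0, 16.4, array([18.3,  2. ]))] [(10, np.float64(-16.8), np.float64(23.0)), (25, np.float64(-18.2), np.float64(16.5)), (40, np.float64(-19.2), np.float64(17.2)), (55, np.float64(-19.2), np.float64(17.2)), (70, np.float64(-19.0), np.float64(18.0))]
10.07 q [-0.648  0.202 -0.941  0.18   0.364  1.   ] tcp [ 0.4481 -0.1214  0.0132] rpy [ 2.732 -0.158  1.572] F [-0.   0.5  0.4] gap 0.0002
[-2.63629389  0.19588446]
10.07 q [-0.648  0.202 -0.941  0.18   0.364  1.   ] tcp [ 0.4481 -0.1214  0.0132] rpy [ 2.732 -0.158  1.572] F [-0.   0.5  0.4] gap 0.0002
1 rot [0.0, -0.0, 0.001] slide [7.5, 0.3, 1.1] | bar 94 post 185 q [-0.63  0.19 -0.95  0.17  0.36] sp 0.06 
2 rot [0.0, -0.001, 0.002] slide [7.4, 0.4, 1.2] | bar 93 post 181 q [-0.61  0.19 -0.96  0.16  0.35] sp 0.06 
3 rot [0.0, 0.0, 0.001] slide [7.5, 0.3, 1.1] | bar 92 post 177 q [-0.59  0.18 -0.97  0.15  0.35] sp 0.06 
4 rot [0.0, 0.0, -0.0] slide [6.6, 0.0, 1.2] | bar 91 post 174 q [-0.58  0.18 -0.97  0.14  0.34] sp 0.05 
5 rot [0.0, 0.0, -0.0] slide [6.7, 0.0, 1.1] | bar 90 post 170 q [-0.56  0.17 -0.98  0.14  0.34] sp 0.05 
6 rot [0.0, 0.0, -0.0] slide [6.6, 0.0, 1.2] | bar 89 post 166 q [-0.54  0.17 -0.99  0.13  0.33] sp 0.05 
7 rot [0.0, 0.0, -0.0] slide [6.7, 0.0, 1.2] | bar 88 post 162 q [-0.52  0.17 -0.99  0.12  0.33] sp 0.06
```

Emit:
jog_arm(
  rot=[
    [0, 0, 0],
    [0, 0, 0],
    [0, 0, 0],
    [0, 0, 0],
    [0, 0, 0],
  ],
  slide=[
    [7, 0.2, 1.1],
    [7, 0.2, 1.2],
    [7, 0.1, 1.2],
    [7, 0, 1.2],
    [7, 0, 1.2],
  ],
  gripper=[0, 0, 0, 0, 0],
)

```text
clock: 10.7
tool_pos: [0.4512, -0.0837, 0.0137]
tool_rot: [2.732, -0.158, 1.572]
ft_force: [0.7, -0.0, -0.3]
finger_gap: -0.0002
```

```bash
python3 - <<'E'
from plan import *
f=look("w9"); print(lenses(f),slotmid(f))
O=ori2(25,200,0); s=log(); print(totray(s["tool_pos"]))
rows([(47,-.5,14,O,2),(10,-.5,14,O,1)]); 
E
```

```text
[(262.5, 207.5, 16.8, array([57.3,  1.9]))] [(40, np.float64(-21.2), np.float64(23.5)), (55, np.float64(-11.8), np.float64(23.2))]
10.75 q [-0.554  0.175 -0.983  0.133  0.34   1.096] tcp [ 0.4508 -0.0828  0.0135] rpy [ 2.732 -0.159  1.573] F [-0.4  0.8 -0.6] gap -0.0
[36.11435685  0.23568825]
10.75 q [-0.554  0.175 -0.983  0.133  0.34   1.096] tcp [ 0.4508 -0.0828  0.0135] rpy [ 2.732 -0.159  1.573] F [-0.4  0.8 -0.6] gap -0.0
1 rot [0.0, -0.001, 0.002] slide [5.4, 0.5, 0.9] | bar 89 post 166 q [-0.54  0.17 -0.99  0.13  0.33] sp 0.05 
2 rot [0.0, -0.001, 0.002] slide [5.3, 0.4, 0.9] | bar 88 post 162 q [-0.52  0.17 -0.99  0.12  0.33] sp 0.05 
3 rot [0.0, 0.0, 0.0] slide [-36.4, -0.0, -6.4] | bar 93 post 182 q [-0.62  0.19 -0.95  0.17  0.35] sp 0.29
```

Emit:
jog_arm(
  rot=[
    [0, 0, 0],
    [0, 0, 0],
    [0, 0, 0],
    [0, 0, 0],
    [0, 0, 0],
  ],
  slide=[
    [5.5, 0.4, 0.9],
    [5.5, 0.3, 0.9],
    [0, 0, 0],
    [-25, 0, -4.4],
    [-40, 0, -7],
  ],
  gripper=[0, 0, 0, 0, 0],
)

```text
clock: 11.38
tool_pos: [0.4469, -0.1348, 0.0136]
tool_rot: [2.733, -0.16, 1.579]
ft_force: [0.9, 0.6, 0.1]
finger_gap: -0.0003
```

```bash
python3 - <<'E'
from plan import *
f=look("w10"); print(lenses(f),slotmid(f))
f4=np.load("pics/w4.npy",allow_pickle=True).item(); print("B,C from w4",totray(ray(f4,(174.5,190.5),.025)),totray(ray(f4,(275,232),.025)))
s=log(); print(totray(s["tool_pos"]))
# candidate nest push for B
L=totray(ray(f4,(174.5,190.5),.025))
for phi in(-45,-35):
  for psi in(200,185,170):
    for tau in(25,20):
      T=np.r_[tray(*behind(*L,phi,32)),.014]; q,e=ik(T,ori2(tau,psi,phi)[:,2],[-.9,.2,-.9,.3,.4]); b,c=clear(q); print(phi,psi,tau,q.round(2),b[1:4].min(),c.min(),round(e,4))
E
```

```text
[(266.2, 73.7, 18.2, array([70. ,  1.6]))] [(10, np.float64(-19.2), np.float64(16.5)), (25, np.float64(-19.5), np.float64(17.2)), (40, np.float64(-19.2), np.float64(17.8)), (55, np.float64(-19.2), np.float64(17.8)), (70, np.float64(-17.0), np.float64(17.8))]
B,C from w4 [-66.78460164  39.92389369] [-71.00641235 -34.7010995 ]
11.43 q [-0.689  0.216 -0.913  0.207  0.371  0.956] tcp [ 0.4487 -0.1413  0.0144] rpy [ 2.732 -0.155  1.574] F [ 1.3 -4.2  0.4] gap -0.0001
[-22.42818164  -1.82344892]
-45 200 25 [-0.95  0.21 -0.92  0.32  0.42] 157 236 0.0
-45 200 20 [-0.88  0.2  -0.87  0.37  0.33] 135 228 0.0
-45 185 25 [-0.91  0.14 -1.02  0.16  0.36] 163 231 0.0004
-45 185 20 [-0.84  0.15 -0.96  0.25  0.28] 140 223 0.0
-45 170 25 [-0.83  0.11 -1.02  0.14  0.25] 149 220 0.0104
-45 170 20 [-0.78  0.11 -1.02  0.15  0.2 ] 140 214 0.0
-35 200 25 [-0.94  0.21 -0.9   0.33  0.42] 154 236 0.0
-35 200 20 [-0.88  0.21 -0.86  0.37  0.33] 132 228 0.0
-35 185 25 [-0.9   0.15 -1.01  0.16  0.36] 161 231 0.0
-35 185 20 [-0.84  0.16 -0.94  0.25  0.28] 138 223 0.0
-35 170 25 [-0.83  0.12 -1.02  0.12  0.26] 148 220 0.0089
-35 170 20 [-0.78  0.12 -1.    0.15  0.2 ] 138 214 0.0
```

```bash
python3 - <<'E'
from plan import *
O=ori2(12,200,-42); L=(-68,40); a=behind(*L,-42,25); print(a)
rows([(-28,0,44,ori2(25,200,0),1),(a[0],a[1],50,O,6),(a[0],a[1],30,O,3)])
for d in (25,-5,-20,-38):
    q,e=ik(np.r_[tray(*behind(*L,-42,d)),.0145],O[:,2],[-.8,.2,-.9,.3,.3]); print(d,behind(*L,-42,d),q.round(2),clear(q),e)
E
```

```text
(np.float64(-86.57862063693486), np.float64(56.72826515897145))
11.43 q [-0.689  0.216 -0.913  0.207  0.371  0.956] tcp [ 0.4487 -0.1413  0.0144] rpy [ 2.732 -0.155  1.574] F [ 1.3 -4.2  0.4] gap -0.0001
1 rot [0.001, 0.002, 0.007] slide [-0.8, 9.9, -28.5] | bar 94 post 200 q [-0.7   0.16 -0.87  0.32  0.38] sp 0.28 
2 rot [0.028, -0.027, 0.126] slide [-8.8, -8.3, -6.2] | bar 93 post 201 q [-0.71  0.15 -0.86  0.35  0.34] sp 0.09 
3 rot [0.028, -0.027, 0.126] slide [-10.0, -7.3, -5.8] | bar 91 post 202 q [-0.72  0.14 -0.84  0.39  0.3 ] sp 0.09 
4 rot [0.028, -0.026, 0.126] slide [-11.0, -6.1, -5.3] | bar 89 post 204 q [-0.73  0.14 -0.82  0.43  0.27] sp 0.11 
5 rot [0.028, -0.027, 0.126] slide [-11.7, -4.8, -4.8] | bar 86 post 206 q [-0.74  0.15 -0.8   0.47  0.24] sp 0.11 
6 rot [0.028, -0.027, 0.126] slide [-12.5, -3.4, -4.4] | bar 83 post 208 q [-0.75  0.16 -0.77  0.52  0.21] sp 0.12 
7 rot [0.028, -0.027, 0.126] slide [-12.9, -2.0, -4.0] | bar 80 post 210 q [-0.76  0.17 -0.74  0.57  0.19] sp 0.12 
8 rot [-0.0, 0.0, 0.0] slide [-1.2, -0.6, 6.5] | bar 82 post 210 q [-0.76  0.18 -0.75  
[... 305 characters left out ...]
[-0.76  0.23 -0.79  0.46  0.19] (array([232, 298,  90, 102, 223]), array([217, 210, 210, 295, 291])) 1.4827861161137434e-12
-5 (np.float64(-64.28427587261302), np.float64(36.65434696820571)) [-0.69  0.24 -0.78  0.45  0.18] (array([229, 292,  69,  87, 217]), array([209, 197, 197, 275, 278])) 4.5301346007775575e-12
-20 (np.float64(-53.13710349045212), np.float64(26.617387872822835)) [-0.65  0.24 -0.77  0.44  0.18] (array([227, 289,  59,  82, 215]), array([205, 190, 189, 266, 272])) 1.0697626118272296e-11
-38 (np.float64(-39.76049663185902), np.float64(14.573036958363389)) [-0.61  0.25 -0.76  0.44  0.17] (array([224, 285,  46,  77, 214]), array([199, 182, 180, 255, 265])) 3.4603753196194016e-11
```

```bash
python3 - <<'E'
from plan import *
O=ori2(15,200,-42); L=(-68,40); a=behind(*L,-42,26); print(a)
rows([(-28,0,44,ori2(25,200,0),1),(a[0],a[1],50,O,6),(a[0],a[1],25,O,3)])
E
```

```text
(np.float64(-87.32176546241226), np.float64(57.397395765330316))
11.43 q [-0.689  0.216 -0.913  0.207  0.371  0.956] tcp [ 0.4487 -0.1413  0.0144] rpy [ 2.732 -0.155  1.574] F [ 1.3 -4.2  0.4] gap -0.0001
1 rot [0.001, 0.002, 0.007] slide [-0.8, 9.9, -28.5] | bar 94 post 200 q [-0.7   0.16 -0.87  0.32  0.38] sp 0.28 
2 rot [0.022, -0.021, 0.126] slide [-8.9, -8.4, -6.3] | bar 95 post 202 q [-0.72  0.15 -0.86  0.35  0.35] sp 0.08 
3 rot [0.021, -0.02, 0.125] slide [-10.1, -7.3, -5.9] | bar 96 post 205 q [-0.73  0.14 -0.85  0.38  0.33] sp 0.08 
4 rot [0.022, -0.021, 0.126] slide [-11.0, -6.2, -5.6] | bar 97 post 208 q [-0.75  0.14 -0.84  0.41  0.3 ] sp 0.09 
5 rot [0.021, -0.02, 0.125] slide [-11.8, -4.8, -5.2] | bar 97 post 211 q [-0.77  0.14 -0.82  0.45  0.28] sp 0.10 
6 rot [0.022, -0.021, 0.126] slide [-12.5, -3.4, -4.9] | bar 97 post 213 q [-0.78  0.15 -0.8   0.49  0.26] sp 0.10 
7 rot [0.021, -0.02, 0.125] slide [-12.9, -1.9, -4.5] | bar 97 post 217 q [-0.8   0.16 -0.77  0.53  0.24] sp 0.10 
8 rot [0.0, -0.0, 0.0] slide [-1.9, -0.9, 8.0] | bar 100 post 217 q [-0.8   0.17 -0.79  0.51  0.24] sp 0.06 
9 rot [0.0, -0.0, 0.0] slide [-2.0, -0.9, 8.1] | bar 102 post 217 q [-0.8   0.18 -0.8   0.48  0.24] sp 0.07 
10 rot [0.0, -0.0, 0.0] slide [-1.9, -0.9, 8.0] | bar 104 post 217 q [-0.8   0.2  -0.81  0.46  0.24] sp 0.07
```

Emit:
jog_arm(
  rot=[
    [0, 0, 0],
    [0.022, -0.021, 0.126],
    [0.022, -0.021, 0.126],
    [0.022, -0.021, 0.126],
    [0.022, -0.021, 0.126],
  ],
  slide=[
    [-1, 9.9, -28.5],
    [-9, -8.4, -6.3],
    [-10, -7.3, -5.9],
    [-11, -6, -5.6],
    [-12, -5, -5],
  ],
  gripper=[0, 14, 14, 14, 14],
)

```text
clock: 12.05
tool_pos: [0.4046, -0.1876, 0.0491]
tool_rot: [2.928, -0.232, 1.037]
ft_force: [0.4, 0.4, 0.0]
finger_gap: 0.014
```

```bash
python3 - <<'E'
from plan import *
f=look("w11"); print(lenses(f),slotmid(f)); s=log(); print(totray(s["tool_pos"]))
O=ori2(15,200,-42); L=(-68,40); a=behind(*L,-42,26)
rows([(a[0],a[1],45,O,3),(a[0],a[1],30,O,2)])
E
```

```text
[(346.5, 179.0, 11.9, array([-71.9, -36.9]))] [(10, np.float64(-19.0), np.float64(16.8)), (25, np.float64(-19.2), np.float64(17.5)), (40, np.float64(-19.0), np.float64(17.2)), (55, np.float64(-19.2), np.float64(17.2))]
12.1 q [-0.77   0.143 -0.812  0.456  0.27   1.384] tcp [ 0.4045 -0.1886  0.0494] rpy [ 2.929 -0.231  1.034] F [-0.2 -0.3 -0.4] gap 0.0139
[-72.77557881  38.98966813]
12.1 q [-0.77   0.143 -0.812  0.456  0.27   1.384] tcp [ 0.4045 -0.1886  0.0494] rpy [ 2.929 -0.231  1.034] F [-0.2 -0.3 -0.4] gap 0.0139
1 rot [0.015, -0.011, 0.077] slide [-7.2, -3.2, -0.9] | bar 97 post 213 q [-0.78  0.15 -0.8   0.48  0.26] sp 0.05 
2 rot [0.015, -0.01, 0.078] slide [-7.5, -2.6, -0.8] | bar 98 post 215 q [-0.79  0.16 -0.79  0.5   0.25] sp 0.05 
3 rot [0.015, -0.011, 0.077] slide [-7.7, -2.1, -0.6] | bar 98 post 217 q [-0.8   0.16 -0.78  0.52  0.24] sp 0.05 
4 rot [-0.0, 0.0, -0.0] slide [-1.7, -0.8, 7.2] | bar 101 post 217 q [-0.8   0.18 -0.79  0.5   0.24] sp 0.06 
5 rot [-0.0, 0.0, -0.0] slide [-1.8, -0.8, 7.3] | bar 102 post 217 q [-0.8   0.19 -0.8   0.47  0.24] sp 0.06
```

View pics/w11.png

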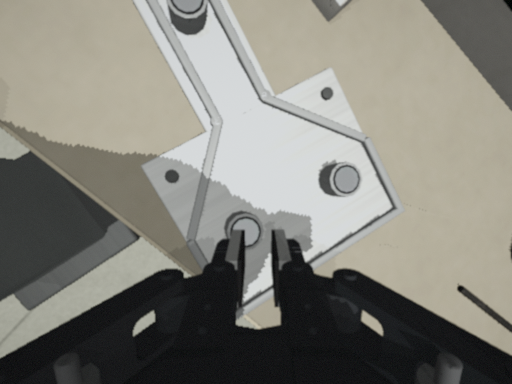

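The view shows lens A far down the slot at (188,8), lens C at (346,179), and lens B at (245,231) just ahead of the left fingertip. I'll measure B and descend behind it.

Emit:
jog_arm(
  rot=[
    [0.015, -0.011, 0.077],
    [0.015, -0.011, 0.077],
    [0.015, -0.011, 0.077],
    [0, 0, 0],
    [0, 0, 0],
  ],
  slide=[
    [-7.2, -3.2, -0.9],
    [-7.5, -2.6, -0.8],
    [-7.7, -2.1, -0.6],
    [-1.7, -0.8, 7.2],
    [0, 0, 0],
  ],
  gripper=[14, 14, 14, 14, 14],
)

```text
clock: 12.72
tool_pos: [0.3856, -0.2021, 0.0369]
tool_rot: [3.029, -0.237, 0.795]
ft_force: [0.2, -0.3, -0.2]
finger_gap: 0.0139
```

```bash
python3 - <<'E'
from plan import *
def lensB(f,lo=70,hi=150):
    g=cv2.medianBlur(cv2.cvtColor(f["pixels"],cv2.COLOR_RGB2GRAY),3)
    c=cv2.HoughCircles(g,cv2.HOUGH_GRADIENT,1,20,param1=80,param2=14,minRadius=9,maxRadius=18)
    return [] if c is None else [(np.round(k,1).tolist(),totray(ray(f,k[:2],.025)).round(1).tolist()) for k in c[0] if 100<k[1]<300]
f=np.load("pics/w11.npy",allow_pickle=True).item(); print("B w11",totray(ray(f,(244.5,231.5),.025)))
f=look("w12"); print(lenses(f)); 
for l in lensB(f): print(l)
O=ori2(15,200,-42); L=(-68,40); a=behind(*L,-42,26); s=log(); print(totray(s["tool_pos"]),a)
E
```

```text
B w11 [-66.84919196  39.39005049]
[(254.4, 195.5, 14.2, array([-67.4,  38.9])), (353.3, 116.0, 13.8, array([-72. , -36.8]))]
([253.5, 195.5, 14.100000381469727], [-67.1, 39.3])
([352.5, 115.5, 16.299999237060547], [-71.4, -36.6])
([288.5, 250.5, 11.800000190734863], [-105.3, 45.6])
([162.5, 242.5, 11.800000190734863], [-52.3, 95.0])
12.78 q [-0.802  0.178 -0.792  0.491  0.238  1.572] tcp [ 0.3858 -0.2023  0.0371] rpy [ 3.028 -0.237  0.795] F [-0.1  0.4  0. ] gap 0.0137
[-87.71650834  56.63776396] (np.float64(-87.32176546241226), np.float64(57.397395765330316))
```

```bash
python3 - <<'E'
from plan import *
L=(-67.3,39); a=behind(*L,-42,26); b=behind(*L,-42,-5); e=behind(-24,0,-42,20.8)
rows([(a[0],a[1],15,ori2(15,200,-42),3),(b[0],b[1],14.5,ori2(20,200,-42),5),(e[0],e[1],14,ori2(26,200,-42),5)])
E
```

```text
12.78 q [-0.802  0.178 -0.792  0.491  0.238  1.572] tcp [ 0.3858 -0.2023  0.0371] rpy [ 3.028 -0.237  0.795] F [-0.1  0.4  0. ] gap 0.0137
1 rot [0.001, 0.0, 0.0] slide [-1.4, -1.0, 7.2] | bar 102 post 216 q [-0.8   0.19 -0.8   0.47  0.24] sp 0.05 
2 rot [0.0, 0.0, 0.001] slide [-1.4, -1.0, 7.2] | bar 104 post 216 q [-0.8   0.2  -0.81  0.45  0.24] sp 0.06 
3 rot [0.001, 0.0, 0.0] slide [-1.4, -1.0, 7.2] | bar 105 post 216 q [-0.8   0.22 -0.82  0.43  0.24] sp 0.06 
4 rot [-0.007, 0.016, -0.002] slide [6.0, -0.0, 1.6] | bar 105 post 215 q [-0.8   0.22 -0.83  0.41  0.25] sp 0.04 
5 rot [-0.008, 0.016, -0.002] slide [6.0, -0.0, 1.6] | bar 106 post 215 q [-0.79  0.21 -0.84  0.39  0.27] sp 0.04 
6 rot [-0.007, 0.016, -0.002] slide [5.9, -0.0, 1.8] | bar 107 post 214 q [-0.79  0.21 -0.85  0.38  0.28] sp 0.04 
7 rot [-0.008, 0.015, -0.002] slide [5.9, -0.0, 1.8] | bar 108 post 213 q [-0.78  0.21 -0.86  0.36  0.3 ] sp 0.05 
8 rot [-0.007, 0.016, -0.002] slide [5.9, -0.0, 1.9] | bar 108 post 213 q [-0.78  0.21 -0.87  0.34  0.31] sp 0.04 
9 rot [-0.009, 0.019, -0.004] slide [6.1, -0.0, 2.1] | bar 110 post 212 q [-0.78  0.21 -0.88  0.32  0.33] sp 0.06 
10 rot [-0.009, 0.019, -0.003] slide [6.1, -0.0, 2.3] | bar 111 post 212 q [-0.77  0.21 -0.89  0.29  0.35] sp 0.06 
11 rot [-0.01, 0.019, -0.004] slide [6.1, -0.0, 2.3] | bar 113 post 211 q [-0.77  0.21 -0.9   0.27  0.37] sp 0.06 
12 rot [-0.009, 0.019, -0.003] slide [6.0, -0.1, 2.5] | bar 114 post 211 q [-0.77  0.21 -0.92  0.24  0.39] sp 0.06 
13 rot [-0.009, 0.019, -0.004] slide [6.0, 0.0, 2.6] | bar 115 post 210 q [-0.76  0.21 -0.93  0.22  0.4 ] sp 0.07
```

Emit:
jog_arm(
  rot=[
    [0, 0, 0],
    [0, 0, 0],
    [0, 0, 0],
    [-0.007, 0.016, -0.002],
    [-0.007, 0.016, -0.002],
  ],
  slide=[
    [-1.4, -1, 7.2],
    [-1.4, -1, 7.2],
    [-1.4, -1, 7.2],
    [6, 0, 1.6],
    [6, 0, 1.6],
  ],
  gripper=[14, 14, 14, 14, 14],
)

```text
clock: 13.4
tool_pos: [0.3957, -0.1915, 0.013]
tool_rot: [3.011, -0.27, 0.805]
ft_force: [-0.3, -0.4, 0.0]
finger_gap: 0.0146
```

Emit:
jog_arm(
  rot=[
    [-0.007, 0.016, -0.002],
    [-0.007, 0.016, -0.002],
    [-0.007, 0.016, -0.002],
    [-0.009, 0.019, -0.003],
    [-0.009, 0.019, -0.003],
  ],
  slide=[
    [6, 0, 1.8],
    [6, 0, 1.8],
    [6, 0, 1.9],
    [6, 0, 2.1],
    [6, 0, 2.3],
  ],
  gripper=[14, 14, 14, 14, 14],
)

```text
clock: 14.02
tool_pos: [0.4204, -0.1681, 0.0132]
tool_rot: [2.959, -0.359, 0.834]
ft_force: [-0.2, 0.1, -1.0]
finger_gap: 0.0139
```

```bash
python3 - <<'E'
from plan import *
f=look("w13"); print(lenses(f),slotmid(f)); s=log(); print(totray(s["tool_pos"]))
e=behind(-24,-.5,-42,20.8)
rows([(e[0],e[1],14,ori2(26,200,-42),3)])
E
```

```text
[(259.2, 209.9, 16.3, array([-36.6,  12.6])), (368.0, 198.5, 15.0, array([-71.8, -36.7])), (135.0, 33.5, 17.7, array([69.7,  1.1]))] [(10, np.float64(-19.0), np.float64(17.0)), (25, np.float64(-19.0), np.float64(17.5)), (40, np.float64(-19.2), np.float64(17.2)), (55, np.float64(-19.2), np.float64(17.8)), (70, np.float64(-18.5), np.float64(17.2))]
14.07 q [-0.771  0.213 -0.898  0.278  0.36   1.602] tcp [ 0.4202 -0.1675  0.013 ] rpy [ 2.959 -0.36   0.835] F [0.1 1.3 0.2] gap 0.0141
[-50.61825414  24.73998262]
14.07 q [-0.771  0.213 -0.898  0.278  0.36   1.602] tcp [ 0.4202 -0.1675  0.013 ] rpy [ 2.959 -0.36   0.835] F [0.1 1.3 0.2] gap 0.0141
1 rot [-0.008, 0.015, -0.002] slide [5.0, 0.4, 1.6] | bar 113 post 211 q [-0.77  0.21 -0.91  0.26  0.37] sp 0.05 
2 rot [-0.008, 0.016, -0.003] slide [5.1, 0.4, 1.7] | bar 114 post 211 q [-0.77  0.21 -0.92  0.24  0.39] sp 0.05 
3 rot [-0.008, 0.015, -0.002] slide [4.9, 0.3, 1.8] | bar 115 post 210 q [-0.76  0.21 -0.93  0.22  0.4 ] sp 0.05
```

Emit:
jog_arm(
  rot=[
    [-0.008, 0.015, -0.002],
    [-0.008, 0.015, -0.002],
    [-0.008, 0.015, -0.002],
    [0, 0, 0],
    [0, 0, 0],
  ],
  slide=[
    [6.1, 0, 2.2],
    [6.1, 0, 2.3],
    [6, 0, 2.4],
    [0, 0, 0],
    [-14, 0, -6],
  ],
  gripper=[14, 14, 14, 14, 14],
)

```text
clock: 14.7
tool_pos: [0.4243, -0.163, 0.0132]
tool_rot: [2.927, -0.406, 0.854]
ft_force: [-0.3, -0.2, 0.2]
finger_gap: 0.014
```

```bash
python3 - <<'E'
from plan import *
f=look("w14"); print(lenses(f),slotmid(f)); s=log(); print(totray(s["tool_pos"]))
L=lenses(f)[0][3]
O=ori2(25,200,0)
rows([(L[0]-32,L[1],15,O,5),(3-20,-.4,14.5,O,5)])
E
```

```text
[(368.5, 210.0, 14.7, array([-71.8, -37. ])), (260.2, 181.7, 15.7, array([-20.9,  -0.7])), (140.0, 48.5, 17.3, array([69.7,  1.3]))] [(10, np.float64(-19.2), np.float64(17.5)), (25, np.float64(-19.2), np.float64(17.8)), (40, np.float64(-19.0), np.float64(17.5)), (55, np.float64(-19.2), np.float64(17.2)), (70, np.float64(-18.2), np.float64(17.2))]
14.75 q [-0.796  0.211 -0.933  0.227  0.412  1.58 ] tcp [ 0.4232 -0.1641  0.0129] rpy [ 2.928 -0.405  0.851] F [-0.1 -0.8 -0.6] gap 0.014
[-47.01083294  22.01899071]
14.75 q [-0.796  0.211 -0.933  0.227  0.412  1.58 ] tcp [ 0.4232 -0.1641  0.0129] rpy [ 2.928 -0.405  0.851] F [-0.1 -0.8 -0.6] gap 0.014
1 rot [0.003, -0.003, -0.146] slide [-1.6, 16.1, 2.3] | bar 115 post 215 q [-0.79  0.24 -0.89  0.25  0.41] sp 0.11 
2 rot [0.003, -0.002, -0.145] slide [-3.9, 15.8, 2.3] | bar 107 post 215 q [-0.79  0.26 -0.85  0.27  0.41] sp 0.11 
3 rot [0.003, -0.003, -0.146] slide [-6.2, 15.0, 2.3] | bar 99 post 215 q [-0.79  0.28 -0.81  0.29  0.4 ] sp 0.11 
4 rot [0.002, -0.002, -0.145] slide [-8.2, 14.0, 2.2] | bar 92 post 215 q [-0.79  0.31 -0.77  0.3   0.4 ] sp 0.11 
5 rot [0.003, -0.003, -0.146] slide [-10.2, 12.6, 2.2] | bar 84 post 215 q [-0.79  0.33 -0.72  0.32  0.39] sp 0.11 
6 rot [0.0, 0.0, -0.0] slide [17.6, -6.8, 0.3] | bar 86 post 212 q [-0.77  0.31 -0.77  0.3   0.39] sp 0.11 
7 rot [0.0, 0.0, -0.0] slide [17.5, -6.8, 0.2] | bar 89 post 208 q [-0.75  0.28 -0.81  0.27  0.39] sp 0.10 
8 rot [0.0, 0.0, -0.0] slide [17.6, -6.7, 0.3] | bar 91 post 204 q [-0.73  0.26 -0.85  0.25  0.38] sp 0.10 
9 rot [0.0, 0.0, -0.0] slide [17.6, -6.8, 0.2] | bar 94 post 200 q [-0.71  0.23 -0.88  0.23  0.38] sp 0.10 
10 rot [0.0, 0.0, -0.0] slide [17.6, -6.8, 0.3] | bar 97 post 195 q [-0.68  0.21 -0.92  0.2   0.37] sp 0.09
```

```bash
python3 - <<'E'
from plan import *
O=ori2(25,200,0)
rows([(-53,-.7,15,O,5),(-43,-.7,14.5,O,1),(2-19.5,-.7,14.5,O,4)])
E
```

```text
14.75 q [-0.796  0.211 -0.933  0.227  0.412  1.58 ] tcp [ 0.4232 -0.1641  0.0129] rpy [ 2.928 -0.405  0.851] F [-0.1 -0.8 -0.6] gap 0.014
1 rot [0.003, -0.003, -0.146] slide [1.8, 4.2, 1.2] | bar 119 post 214 q [-0.79  0.22 -0.92  0.23  0.41] sp 0.03 
2 rot [0.003, -0.002, -0.145] slide [1.2, 4.4, 1.3] | bar 114 post 213 q [-0.78  0.22 -0.91  0.24  0.4 ] sp 0.03 
3 rot [0.003, -0.003, -0.146] slide [0.5, 4.5, 1.2] | bar 110 post 211 q [-0.77  0.23 -0.89  0.25  0.4 ] sp 0.03 
4 rot [0.002, -0.002, -0.145] slide [-0.1, 4.6, 1.1] | bar 106 post 210 q [-0.76  0.23 -0.88  0.25  0.39] sp 0.03 
5 rot [0.003, -0.003, -0.146] slide [-0.8, 4.5, 1.2] | bar 102 post 209 q [-0.76  0.24 -0.87  0.25  0.39] sp 0.03 
6 rot [0.0, 0.0, -0.0] slide [9.8, -0.2, 2.2] | bar 101 post 205 q [-0.73  0.23 -0.88  0.24  0.38] sp 0.06 
7 rot [0.0, 0.0, -0.0] slide [6.3, -0.0, 1.1] | bar 99 post 203 q [-0.72  0.23 -0.89  0.23  0.38] sp 0.04 
8 rot [0.0, 0.0, -0.0] slide [6.3, -0.0, 1.1] | bar 98 post 200 q [-0.71  0.22 -0.9   0.22  0.38] sp 0.04 
9 rot [0.0, 0.0, -0.0] slide [6.3, -0.0, 1.1] | bar 97 post 198 q [-0.69  0.22 -0.91  0.21  0.37] sp 0.04 
10 rot [0.0, 0.0, -0.0] slide [6.2, -0.0, 1.1] | bar 97 post 195 q [-0.68  0.21 -0.92  0.2   0.37] sp 0.04
```

Emit:
jog_arm(
  rot=[
    [0.003, -0.003, -0.146],
    [0.003, -0.003, -0.146],
    [0.003, -0.003, -0.146],
    [0.003, -0.003, -0.146],
    [0.003, -0.003, -0.146],
  ],
  slide=[
    [1.8, 4.2, 1.2],
    [1.2, 4.4, 1.3],
    [0.5, 4.5, 1.2],
    [-0.1, 4.6, 1.1],
    [-0.8, 4.5, 1.2],
  ],
  gripper=[14, 14, 14, 14, 14],
)

```text
clock: 15.38
tool_pos: [0.4465, -0.172, 0.0153]
tool_rot: [2.732, -0.148, 1.588]
ft_force: [-0.2, 0.4, -0.5]
finger_gap: 0.0141
```

```bash
python3 - <<'E'
from plan import *
f=look("w15"); print(lenses(f),slotmid(f)); s=log(); print(totray(s["tool_pos"]))
O=ori2(25,200,0)
rows([(-43,-.9,14.5,O,1),(2-19.5,-.9,14.5,O,4)])
E
```

```text
[(264.0, 186.6, 16.2, array([-20.7,  -0.4]))] [(10, np.float64(-19.2), np.float64(17.0)), (25, np.float64(-19.2), np.float64(17.8)), (40, np.float64(-19.2), np.float64(17.8)), (55, np.float64(-19.5), np.float64(17.5))]
15.43 q [-0.752  0.241 -0.866  0.254  0.384  0.869] tcp [ 0.4473 -0.1725  0.0157] rpy [ 2.73  -0.146  1.592] F [1.4 0.2 0.6] gap 0.014
[-53.69144573  -2.62528894]
15.43 q [-0.752  0.241 -0.866  0.254  0.384  0.869] tcp [ 0.4473 -0.1725  0.0157] rpy [ 2.73  -0.146  1.592] F [1.4 0.2 0.6] gap 0.014
1 rot [-0.0, 0.003, 0.026] slide [10.5, -1.8, 2.2] | bar 100 post 205 q [-0.73  0.23 -0.88  0.24  0.38] sp 0.06 
2 rot [-0.0, 0.0, 0.0] slide [6.3, 0.0, 1.1] | bar 99 post 203 q [-0.72  0.23 -0.89  0.23  0.38] sp 0.04 
3 rot [-0.0, 0.0, 0.0] slide [6.3, 0.0, 1.1] | bar 98 post 200 q [-0.71  0.22 -0.9   0.22  0.38] sp 0.04 
4 rot [-0.0, 0.0, 0.0] slide [6.3, 0.0, 1.1] | bar 97 post 198 q [-0.69  0.22 -0.91  0.21  0.37] sp 0.04 
5 rot [-0.0, 0.0, 0.0] slide [6.2, 0.0, 1.1] | bar 96 post 195 q [-0.68  0.21 -0.92  0.2   0.37] sp 0.04
```

Emit:
jog_arm(
  rot=[
    [0, 0.003, 0.026],
    [0, 0, 0],
    [0, 0, 0],
    [0, 0, 0],
    [0, 0, 0],
  ],
  slide=[
    [10.5, -1.8, 2.2],
    [6.5, 0, 1.1],
    [6.5, 0, 1.1],
    [6.5, 0, 1.1],
    [6.5, 0, 1.1],
  ],
  gripper=[14, 14, 14, 14, 14],
)

```text
clock: 16.05
tool_pos: [0.4478, -0.1325, 0.0145]
tool_rot: [2.735, -0.163, 1.561]
ft_force: [-0.3, 0.1, -0.1]
finger_gap: 0.014
```

```bash
python3 - <<'E'
from plan import *
f=look("w16"); print(lenses(f),slotmid(f)); s=log(); print(totray(s["tool_pos"]))
O=ori2(25,200,0)
rows([(-32,-.9,14,O,1),(-25,-.9,14,O,2)])
E
```

```text
[(261.5, 211.5, 16.4, array([6.3, 1.7])), (261.0, 79.0, 18.4, array([70. ,  1.5]))] [(10, np.float64(-17.0), np.float64(22.0)), (25, np.float64(-19.5), np.float64(16.8)), (40, np.float64(-19.0), np.float64(16.8)), (55, np.float64(-19.2), np.float64(17.0)), (70, np.float64(-16.8), np.float64(17.8))]
16.1 q [-0.672  0.208 -0.925  0.2    0.37   0.986] tcp [ 0.4474 -0.1315  0.0143] rpy [ 2.735 -0.164  1.562] F [ 0.2  0.9 -0.3] gap 0.0143
[-12.73875202   0.1498185 ]
16.1 q [-0.672  0.208 -0.925  0.2    0.37   0.986] tcp [ 0.4474 -0.1315  0.0143] rpy [ 2.735 -0.164  1.562] F [ 0.2  0.9 -0.3] gap 0.0143
1 rot [-0.001, -0.002, -0.008] slide [-19.1, 1.0, -2.6] | bar 99 post 201 q [-0.71  0.22 -0.9   0.22  0.38] sp 0.12 
2 rot [0.0, 0.0, 0.0] slide [3.5, -0.0, 0.6] | bar 98 post 200 q [-0.7   0.22 -0.91  0.22  0.38] sp 0.02 
3 rot [0.0, 0.0, 0.0] slide [3.4, -0.0, 0.6] | bar 98 post 198 q [-0.7   0.22 -0.91  0.21  0.37] sp 0.02
```

Emit:
jog_arm(
  rot=[
    [0, 0, 0],
    [0, 0, 0],
    [0, 0, 0],
    [0, 0, 0],
    [0, 0, 0],
  ],
  slide=[
    [-16, 0, -2.8],
    [0, 0, 0],
    [0, 0, 0],
    [7, 0, 1.2],
    [7, 0, 1.2],
  ],
  gripper=[14, 0, 0, 0, 0],
)

```text
clock: 16.73
tool_pos: [0.4477, -0.1352, 0.0145]
tool_rot: [2.735, -0.164, 1.56]
ft_force: [0.1, -0.1, 1.0]
finger_gap: -0.0005
```

Emit:
jog_arm(
  rot=[
    [0, 0, 0],
    [0, 0, 0],
    [0, 0, 0],
    [0, 0, 0],
    [0, 0, 0],
  ],
  slide=[
    [7, 0, 1.2],
    [7, 0, 1.2],
    [7, 0, 1.2],
    [7, 0, 1.2],
    [0, 0, 0],
  ],
  gripper=[0, 0, 0, 0, 0],
)

```text
clock: 17.35
tool_pos: [0.4494, -0.1029, 0.0146]
tool_rot: [2.735, -0.164, 1.562]
ft_force: [-0.3, 0.6, 0.7]
finger_gap: 0.0002
```

```bash
python3 - <<'E'
from plan import *
f=look("w17"); print(lenses(f),slotmid(f)); s=log(); print(totray(s["tool_pos"]))
E
```

```text
[(261.2, 206.8, 16.5, array([38.3,  2.4])), (262.5, 141.5, 17.2, array([70.4,  1.5]))] [(25, np.float64(-18.0), np.float64(14.5)), (40, np.float64(-14.8), np.float64(24.8)), (55, np.float64(-20.5), np.float64(20.0)), (70, np.float64(-13.5), np.float64(19.5))]
17.4 q [-0.605  0.187 -0.958  0.164  0.354  1.055] tcp [ 0.4495 -0.1033  0.0146] rpy [ 2.735 -0.164  1.562] F [ 0.1 -0.9 -0.5] gap -0.0
[15.5537117   0.08009769]
```

Emit:
jog_arm(
  rot=[
    [0, 0, 0],
    [0, 0, 0],
    [0, 0, 0],
    [0, 0, 0],
    [0, 0, 0],
  ],
  slide=[
    [4.7, 0, 0.8],
    [0, 0, 0],
    [-20, 0, -3.5],
    [-30, 0, -5.3],
    [-9, 9, -28],
  ],
  gripper=[0, 0, 0, 0, 0],
)

```text
clock: 18.02
tool_pos: [0.4413, -0.1622, 0.0405]
tool_rot: [2.739, -0.167, 1.563]
ft_force: [1.1, -0.2, 0.6]
finger_gap: 0.0001
```

```bash
python3 - <<'E'
from plan import *
f=look("w18"); print(lenses(f)); s=log(); print(totray(s["tool_pos"]))
for phi in (36,45):
 for psi in(200,212,222):
  for tau in(25,30,35):
   for d,L in((30,(-72,-37)),(20,(-22,-1))):
    T=np.r_[tray(*behind(*L,phi,d)),.014]; q,e=ik(T,ori2(tau,psi,phi)[:,2],[-.8,.3,-.8,.3,.5]); b,c=clear(q); print(phi,psi,tau,L,q.round(2),b[1:4].min(),c.min(),round(e,4))
E
```

```text
[(249.0, 89.0, 15.3, array([42.3,  2. ])), (249.0, 38.0, 16.2, array([69.7,  1.7]))]
18.07 q [-0.747  0.174 -0.846  0.34   0.387  0.906] tcp [ 0.4439 -0.1652  0.0446] rpy [ 2.733 -0.162  1.564] F [ 1.9 -0.7  2.3] gap -0.0004
[-46.65053231   1.29742417]
36 200 25 (-72, -37) [-0.75  0.35 -0.7   0.31  0.39] 70 209 0.0
36 200 25 (-22, -1) [-0.71  0.24 -0.87  0.23  0.38] 91 200 0.0
36 200 30 (-72, -37) [-0.8   0.35 -0.76  0.24  0.47] 92 216 0.0
36 200 30 (-22, -1) [-0.76  0.25 -0.93  0.15  0.46] 113 210 0.0
36 200 35 (-72, -37) [-0.85  0.36 -0.81  0.16  0.56] 112 224 0.0
36 200 35 (-22, -1) [-0.82  0.26 -0.98  0.06  0.56] 132 219 0.0
36 212 25 (-72, -37) [-0.77  0.4  -0.6   0.46  0.42] 58 212 0.0
36 212 25 (-22, -1) [-0.73  0.3  -0.78  0.37  0.42] 78 205 0.0
36 212 30 (-72, -37) [-0.82  0.41 -0.64  0.42  0.51] 79 212 0.0
36 212 30 (-22, -1) [-0.79  0.31 -0.81  0.32  0.51] 98 214 0.0
36 212 35 (-72, -37) [-0.87  0.43 -0.66  0.38  0.6 ] 98 211 0.0
36 212 35 (-22, -1) [-0.84  0.33 -0.84  0.28  0.6 ] 116 223 0.0
36 222 25 (-72, -37) [-0.78  0.45 -0.51  0.58  0.44] 46 194 0.0
36 222 25 (-22, -
[... 747 characters left out ...]
0
45 212 25 (-22, -1) [-0.72  0.3  -0.78  0.36  0.42] 76 203 0.0
45 212 30 (-72, -37) [-0.81  0.41 -0.64  0.41  0.51] 76 213 0.0
45 212 30 (-22, -1) [-0.78  0.31 -0.81  0.32  0.51] 96 213 0.0
45 212 35 (-72, -37) [-0.86  0.43 -0.66  0.38  0.6 ] 94 211 0.0
45 212 35 (-22, -1) [-0.84  0.33 -0.84  0.28  0.6 ] 114 222 0.0
45 222 25 (-72, -37) [-0.77  0.45 -0.51  0.58  0.44] 43 195 0.0
45 222 25 (-22, -1) [-0.73  0.35 -0.69  0.48  0.43] 63 205 0.0
45 222 30 (-72, -37) [-0.82  0.47 -0.53  0.57  0.52] 61 187 0.0
45 222 30 (-22, -1) [-0.79  0.37 -0.71  0.47  0.52] 81 215 0.0
45 222 35 (-72, -37) [-0.87  0.49 -0.53  0.56  0.61] 79 178 0.0
45 222 35 (-22, -1) [-0.84  0.39 -0.72  0.46  0.61] 97 223 0.0
```

```bash
python3 - <<'E'
from plan import *
O=ori2(34,214,36); L=(-71.9,-36.9); a=behind(*L,36,30); print(a)
rows([(a[0],a[1],52,O,6),(a[0],a[1],30,O,2),(a[0],a[1],14,O,2)])
E
```

```text
(np.float64(-96.17050983124844), np.float64(-54.53355756877419))
18.07 q [-0.747  0.174 -0.846  0.34   0.387  0.906] tcp [ 0.4439 -0.1652  0.0446] rpy [ 2.733 -0.162  1.564] F [ 1.9 -0.7  2.3] gap -0.0004
1 rot [-0.021, 0.025, -0.095] slide [-8.5, 9.1, 1.1] | bar 98 post 212 q [-0.77  0.2  -0.82  0.35  0.42] sp 0.10 
2 rot [-0.022, 0.025, -0.096] slide [-9.4, 8.2, 1.0] | bar 97 post 215 q [-0.8   0.23 -0.79  0.37  0.46] sp 0.10 
3 rot [-0.021, 0.026, -0.095] slide [-10.1, 7.3, 0.9] | bar 95 post 219 q [-0.82  0.26 -0.75  0.4   0.5 ] sp 0.10 
4 rot [-0.021, 0.025, -0.095] slide [-10.8, 6.2, 0.8] | bar 93 post 221 q [-0.83  0.3  -0.7   0.43  0.53] sp 0.11 
5 rot [-0.022, 0.025, -0.096] slide [-11.4, 5.2, 0.7] | bar 90 post 224 q [-0.85  0.33 -0.65  0.48  0.56] sp 0.13 
6 rot [-0.021, 0.025, -0.095] slide [-11.8, 4.1, 0.4] | bar 86 post 205 q [-0.86  0.37 -0.6   0.52  0.59] sp 0.14 
7 rot [0.0, 0.0, 0.0] slide [-0.2, -6.2, 9.1] | bar 88 post 205 q [-0.86  0.39 -0.61  0.49  0.59] sp 0.07 
8 rot [0.0, 0.0, 0.0] slide [-0.1, -6.1, 9.2] | bar 89 post 205 q [-0.86  0.41 -0.62  0.47  0.59] sp 0.07 
9 rot [0.0, 0.0, 0.0] slide [-0.1, -4.5, 6.6] | bar 90 post 205 q [-0.86  0.42 -0.63  0.45  0.59] sp 0.05 
10 rot [0.0, 0.0, 0.0] slide [-0.2, -4.5, 6.6] | bar 91 post 205 q [-0.86  0.43 -0.63  0.42  0.59] sp 0.05
```

Emit:
jog_arm(
  rot=[
    [-0.021, 0.025, -0.095],
    [-0.021, 0.025, -0.095],
    [-0.021, 0.025, -0.095],
    [-0.021, 0.025, -0.095],
    [-0.021, 0.025, -0.095],
  ],
  slide=[
    [-8.5, 9, 1],
    [-9.5, 8, 1],
    [-10, 7, 1],
    [-11, 6, 1],
    [-11.5, 5, 0.5],
  ],
  gripper=[14, 14, 14, 14, 14],
)

```text
clock: 18.7
tool_pos: [0.4883, -0.2119, 0.0515]
tool_rot: [2.569, -0.04, 2.058]
ft_force: [0.5, 0.6, 0.5]
finger_gap: 0.014
```

```bash
python3 - <<'E'
from plan import *
f=look("w19"); print(lenses(f)); s=log(); print(totray(s["tool_pos"]))
O=ori2(34,214,36); L=(-71.9,-36.9); a=behind(*L,36,30)
rows([(a[0],a[1],44,O,2),(a[0],a[1],25,O,2),(a[0],a[1],25,O,1)])
E
```

```text
[(234.5, 198.5, 13.3, array([-72.2, -36.1]))]
18.75 q [-0.856  0.34  -0.643  0.479  0.565  0.269] tcp [ 0.4897 -0.2144  0.0518] rpy [ 2.569 -0.037  2.059] F [ 1.1 -3.3 -0. ] gap 0.0139
[-92.46800542 -47.90082204]
18.75 q [-0.856  0.34  -0.643  0.479  0.565  0.269] tcp [ 0.4897 -0.2144  0.0518] rpy [ 2.569 -0.037  2.059] F [ 1.1 -3.3 -0. ] gap 0.0139
1 rot [-0.009, 0.014, -0.039] slide [-3.5, -0.5, 4.2] | bar 89 post 213 q [-0.86  0.36 -0.62  0.49  0.58] sp 0.07 
2 rot [-0.009, 0.014, -0.039] slide [-3.5, -0.7, 4.1] | bar 87 post 205 q [-0.86  0.39 -0.61  0.5   0.59] sp 0.07 
3 rot [-0.0, -0.0, -0.0] slide [-0.1, -5.3, 7.9] | bar 89 post 205 q [-0.86  0.4  -0.62  0.48  0.59] sp 0.06 
4 rot [-0.0, -0.0, -0.0] slide [-0.2, -5.3, 7.9] | bar 90 post 205 q [-0.86  0.42 -0.62  0.45  0.59] sp 0.06 
5 rot [-0.0, -0.0, -0.0] slide [0.0, -0.0, -0.0] | bar 90 post 205 q [-0.86  0.42 -0.62  0.45  0.59] sp 0.00
```

Emit:
jog_arm(
  rot=[
    [-0.009, 0.014, -0.039],
    [-0.009, 0.014, -0.039],
    [0, 0, 0],
    [0, 0, 0],
    [0, 0, 0],
  ],
  slide=[
    [-3.5, -0.5, 4.2],
    [-3.5, -0.7, 4.1],
    [0, -5.3, 7.9],
    [0, -5.3, 7.9],
    [0, 0, 0],
  ],
  gripper=[14, 14, 14, 14, 14],
)

```text
clock: 19.38
tool_pos: [0.4954, -0.2177, 0.0224]
tool_rot: [2.55, -0.02, 2.135]
ft_force: [-0.3, -0.1, -0.3]
finger_gap: 0.0142
```

```bash
python3 - <<'E'
from plan import *
f=look("w20"); print(lenses(f)); s=log(); print(totray(s["tool_pos"]))
O=ori2(34,214,36); L=(-71.9,-36.7); a=behind(*L,36,29); b=behind(*L,36,0)
rows([(a[0],a[1],14,O,2),(b[0],b[1],14,O,5)])
E
```

```text
[(259.8, 194.4, 15.7, array([-72.3, -36.4]))]
19.43 q [-0.864  0.419 -0.629  0.447  0.588  0.17 ] tcp [ 0.4955 -0.2178  0.0228] rpy [ 2.55  -0.019  2.136] F [ 0.4  0.8 -1.1] gap 0.0138
[-95.45299118 -53.92639222]
19.43 q [-0.864  0.419 -0.629  0.447  0.588  0.17 ] tcp [ 0.4955 -0.2178  0.0228] rpy [ 2.55  -0.019  2.136] F [ 0.4  0.8 -1.1] gap 0.0138
1 rot [-0.001, 0.0, -0.002] slide [0.0, -2.5, 3.6] | bar 91 post 206 q [-0.86  0.43 -0.63  0.44  0.59] sp 0.03 
2 rot [-0.0, 0.0, -0.003] slide [0.0, -2.5, 3.7] | bar 92 post 206 q [-0.86  0.43 -0.64  0.42  0.59] sp 0.03 
3 rot [-0.0, 0.0, 0.0] slide [5.8, -0.0, 0.1] | bar 93 post 212 q [-0.86  0.43 -0.65  0.42  0.59] sp 0.04 
4 rot [-0.0, 0.0, 0.0] slide [5.8, -0.0, 0.1] | bar 94 post 218 q [-0.86  0.42 -0.67  0.41  0.59] sp 0.04 
5 rot [-0.0, 0.0, 0.0] slide [5.8, -0.0, 0.1] | bar 96 post 224 q [-0.86  0.41 -0.68  0.4   0.59] sp 0.04 
6 rot [-0.0, 0.0, 0.0] slide [5.8, -0.0, 0.2] | bar 97 post 224 q [-0.86  0.4  -0.7   0.39  0.59] sp 0.04 
7 rot [-0.0, 0.0, 0.0] slide [5.8, -0.0, 0.1] | bar 99 post 224 q [-0.85  0.39 -0.71  0.38  0.59] sp 0.04
```

View pics/w20.png

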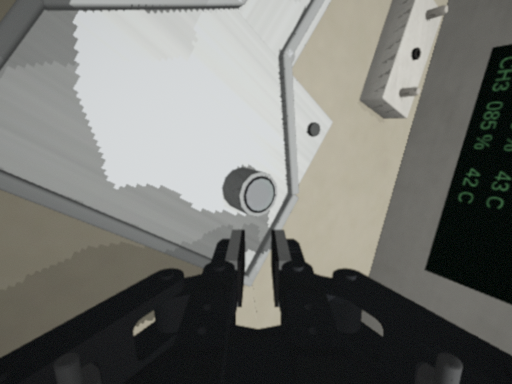

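The view shows lens C at (259,194), directly ahead of the gap between the fingertips and clear of the far wall. I'll descend and push it toward the funnel's middle.

Emit:
jog_arm(
  rot=[
    [0, 0, 0],
    [0, 0, 0],
    [0, 0, 0],
    [0, 0, 0],
    [0, 0, 0],
  ],
  slide=[
    [0, -2.5, 3.6],
    [0, -2.5, 3.7],
    [6, 0, 0.1],
    [6, 0, 0.1],
    [6, 0, 0.1],
  ],
  gripper=[14, 14, 14, 14, 14],
)

```text
clock: 20.05
tool_pos: [0.4858, -0.2019, 0.0142]
tool_rot: [2.55, -0.018, 2.135]
ft_force: [0.6, -0.2, 0.6]
finger_gap: 0.0137
```

Emit:
jog_arm(
  rot=[
    [0, 0, 0],
    [0, 0, 0],
    [0, 0, 0],
    [0, 0, 0],
    [0, 0, 0],
  ],
  slide=[
    [6, 0, 0.1],
    [6, 0, 0.1],
    [6, 0, 0.1],
    [6, 0, 0.1],
    [6, 0, 0.1],
  ],
  gripper=[14, 14, 14, 14, 14],
)

```text
clock: 20.68
tool_pos: [0.4687, -0.1743, 0.0146]
tool_rot: [2.549, -0.018, 2.135]
ft_force: [-0.4, 0.8, -0.3]
finger_gap: 0.0142
```

```bash
python3 - <<'E'
from plan import *
f=look("w21"); print(lenses(f),slotmid(f)); s=log(); print(totray(s["tool_pos"]))
e=behind(-22,-.8,36,19.5)
rows([(e[0],e[1],14,ori2(34,214,36),5)])
E
```

```text
[] [(10, np.float64(-19.8), np.float64(18.2)), (25, np.float64(-20.0), np.float64(18.0)), (40, np.float64(-21.2), np.float64(18.2)), (55, np.float64(-15.5), np.float64(17.2))]
20.73 q [-0.846  0.36  -0.77   0.353  0.586  0.193] tcp [ 0.468  -0.1733  0.0144] rpy [ 2.55  -0.019  2.135] F [0.4 0.7 0.8] gap 0.0142
[-52.98849421 -23.30104783]
20.73 q [-0.846  0.36  -0.77   0.353  0.586  0.193] tcp [ 0.468  -0.1733  0.0144] rpy [ 2.55  -0.019  2.135] F [0.4 0.7 0.8] gap 0.0142
1 rot [-0.0, 0.0, -0.001] slide [3.8, -0.1, 0.1] | bar 106 post 223 q [-0.84  0.35 -0.78  0.35  0.59] sp 0.02 
2 rot [-0.0, 0.0, -0.001] slide [3.7, -0.0, 0.2] | bar 107 post 222 q [-0.84  0.35 -0.79  0.34  0.59] sp 0.02 
3 rot [-0.001, 0.0, -0.001] slide [3.8, -0.1, 0.1] | bar 108 post 222 q [-0.84  0.34 -0.8   0.34  0.59] sp 0.02 
4 rot [0.0, 0.0, -0.001] slide [3.7, -0.0, 0.2] | bar 109 post 222 q [-0.84  0.34 -0.81  0.33  0.59] sp 0.02 
5 rot [-0.0, 0.0, -0.001] slide [3.8, -0.1, 0.1] | bar 110 post 222 q [-0.84  0.33 -0.82  0.33  0.59] sp 0.02
```

```bash
cat >> plan.py <<'E'
def hough(f):
    g=cv2.medianBlur(cv2.cvtColor(f["pixels"],cv2.COLOR_RGB2GRAY),3)
    c=cv2.HoughCircles(g,cv2.HOUGH_GRADIENT,1,20,param1=80,param2=14,minRadius=11,maxRadius=22)
    return [] if c is None else [(np.round(k,1).tolist(),totray(ray(f,k[:2],.025)).round(1).tolist()) for k in c[0] if k[1]<245]
E
python3 - <<'E'
from plan import *
f=np.load("pics/w21.npy",allow_pickle=True).item()
print(hough(f)); g=cv2.cvtColor(f["pixels"],cv2.COLOR_RGB2GRAY); print(g[190:236:4,236:284:4])
E
```

```text
[([268.5, 213.5, 20.299999237060547], [-37.6, -11.3]), ([330.5, 56.5, 21.399999618530273], [45.1, 2.4]), ([150.5, 77.5, 11.600000381469727], [-19.9, 64.2]), ([355.5, 26.5, 18.100000381469727], [67.9, -2.0]), ([254.5, 238.5, 12.199999809265137], [-51.6, -11.1]), ([491.5, 192.5, 12.199999809265137], [110.2, -267.0])]
[[ 78  76  74  73  74  74 131 164 164 193 214 211]
 [ 79  77  76  77  96 174 154  80  65 142 182 211]
 [ 81  82  75  76 179 102 116 160 160 149  85 195]
 [ 83  83  75 158 117 145 159 158 158 160 147 171]
 [ 85  78  87 181  75 163 158 158 158 157 161 127]
 [ 85  83 117 155 150 158 158 158 157 157 160 114]
 [ 83  85 136 123 157 158 157 158 158 157 161 148]
 [ 83  80 151 126 158 157 158 157 157 160 151 180]
 [ 70  74 104 168 112 161 158 158 158 162 104 213]
 [132  93  71 178  88 149 161 161 162  98 185 215]
 [ 89  84  75  94 124  98  73  57 113 115 116 121]
 [ 76  68  64 135 129 114 121 120 144  41  73  78]]
```

Emit:
jog_arm(
  rot=[
    [0, 0, 0],
    [0, 0, 0],
    [0, 0, 0],
    [0, 0, 0],
    [0, 0, 0],
  ],
  slide=[
    [6, 0, 0.1],
    [6, 0, 0.1],
    [5, 0, 0.1],
    [0, 0, 0],
    [-14, 0, 0],
  ],
  gripper=[14, 14, 14, 14, 14],
)

```text
clock: 21.35
tool_pos: [0.4653, -0.1689, 0.014]
tool_rot: [2.55, -0.021, 2.136]
ft_force: [-0.1, -0.7, -0.5]
finger_gap: 0.014
```

```bash
python3 - <<'E'
from plan import *
f=look("w22"); print(lenses(f),hough(f)[:2],slotmid(f)); s=log(); print(totray(s["tool_pos"]))
O=ori2(25,200,0)
rows([(-55,-.8,16,O,5)])
E
```

```text
[] [([267.5, 187.5, 20.299999237060547], [-22.2, 1.2]), ([328.5, 72.5, 20.299999237060547], [43.5, 2.8])] [(10, np.float64(-20.0), np.float64(18.8)), (25, np.float64(-20.0), np.float64(18.5)), (40, np.float64(-20.0), np.float64(18.2)), (55, np.float64(-16.0), np.float64(17.5))]
21.4 q [-0.844  0.356 -0.776  0.346  0.586  0.195] tcp [ 0.4677 -0.1722  0.0147] rpy [ 2.549 -0.016  2.135] F [ 1.5 -2.7  0.3] gap 0.0142
[-51.89124574 -22.89224265]
21.4 q [-0.844  0.356 -0.776  0.346  0.586  0.195] tcp [ 0.4677 -0.1722  0.0147] rpy [ 2.549 -0.016  2.135] F [ 1.5 -2.7  0.3] gap 0.0142
1 rot [0.026, -0.03, 0.113] slide [2.1, -3.1, -2.4] | bar 107 post 221 q [-0.83  0.33 -0.81  0.31  0.55] sp 0.09 
2 rot [0.026, -0.029, 0.112] slide [1.7, -3.4, -2.3] | bar 108 post 218 q [-0.82  0.3  -0.83  0.29  0.51] sp 0.10 
3 rot [0.026, -0.03, 0.113] slide [1.2, -3.7, -2.3] | bar 107 post 216 q [-0.8   0.28 -0.85  0.27  0.47] sp 0.10 
4 rot [0.025, -0.03, 0.113] slide [0.8, -3.8, -2.3] | bar 105 post 213 q [-0.78  0.26 -0.86  0.26  0.43] sp 0.11 
5 rot [0.026, -0.03, 0.112] slide [0.2, -3.9, -2.1] | bar 102 post 209 q [-0.76  0.24 -0.87  0.26  0.39] sp 0.11
```

Emit:
jog_arm(
  rot=[
    [0.026, -0.03, 0.113],
    [0.026, -0.03, 0.113],
    [0.026, -0.03, 0.113],
    [0.026, -0.03, 0.113],
    [0.026, -0.03, 0.112],
  ],
  slide=[
    [2, -3, -2.4],
    [1.7, -3.4, -2.3],
    [1.2, -3.7, -2.3],
    [0.8, -3.8, -2.3],
    [0.2, -3.9, -2],
  ],
  gripper=[14, 14, 14, 14, 14],
)

```text
clock: 22.02
tool_pos: [0.4498, -0.181, 0.0172]
tool_rot: [2.736, -0.156, 1.545]
ft_force: [0.2, 0.0, -0.0]
finger_gap: 0.0139
```

```bash
python3 - <<'E'
from plan import *
f=look("w23"); print(lenses(f),hough(f)[:3],slotmid(f)); s=log(); print(totray(s["tool_pos"]))
O=ori2(25,200,0)
rows([(-44,-.4,14.5,O,1),(-14,-.4,14.5,O,4)])
E
```

```text
[(246.0, 172.0, 16.8, array([-22.1,   2.7])), (244.3, 32.6, 19.6, array([42.4,  1.9]))] [([245.5, 173.5, 18.100000381469727], [-22.8, 3.0]), ([241.5, 36.5, 21.399999618530273], [40.5, 3.3])] [(10, np.float64(-19.5), np.float64(17.2)), (25, np.float64(-19.5), np.float64(17.8)), (40, np.float64(-18.2), np.float64(18.0)), (55, np.float64(-18.2), np.float64(17.5))]
22.07 q [-0.758  0.244 -0.854  0.259  0.379  0.913] tcp [ 0.4499 -0.1806  0.0175] rpy [ 2.736 -0.157  1.544] F [ 0.4  0.9 -1.2] gap 0.0136
[-61.57159892  -5.78266178]
22.07 q [-0.758  0.244 -0.854  0.259  0.379  0.913] tcp [ 0.4499 -0.1806  0.0175] rpy [ 2.736 -0.157  1.544] F [ 0.4  0.9 -1.2] gap 0.0136
1 rot [0.001, 0.012, -0.021] slide [17.1, -6.5, 3.4] | bar 101 post 206 q [-0.74  0.23 -0.88  0.24  0.38] sp 0.08 
2 rot [0.0, -0.0, -0.0] slide [7.4, 0.0, 1.3] | bar 100 post 203 q [-0.72  0.23 -0.89  0.23  0.38] sp 0.05 
3 rot [0.0, -0.0, -0.0] slide [7.4, 0.0, 1.3] | bar 99 post 200 q [-0.71  0.22 -0.9   0.22  0.38] sp 0.05 
4 rot [0.0, -0.0, -0.0] slide [7.4, 0.0, 1.3] | bar 97 post 197 q [-0.69  0.21 -0.91  0.21  0.37] sp 0.05 
5 rot [0.0, -0.0, -0.0] slide [7.4, 0.0, 1.3] | bar 96 post 194 q [-0.67  0.21 -0.92  0.2   0.37] sp 0.05
```

```bash
python3 - <<'E'
from plan import *
O=ori2(25,200,-8); L=(-22.1,2.7); a=behind(*L,-8,30); b=behind(*L,-8,21); e=behind(4,-1,-8,19.5); print(a,b,e)
rows([(a[0],a[1],15,O,3),(b[0],b[1],14.5,O,1),(e[0],e[1],14.5,O,4)])
E
```

```text
(np.float64(-51.80804206224711), np.float64(6.875193028801963)) (np.float64(-42.89562944357298), np.float64(5.622635120161375)) (np.float64(-15.31022734046062), np.float64(1.7138754687212758))
22.07 q [-0.758  0.244 -0.854  0.259  0.379  0.913] tcp [ 0.4499 -0.1806  0.0175] rpy [ 2.736 -0.157  1.544] F [ 0.4  0.9 -1.2] gap 0.0136
1 rot [0.001, 0.004, 0.037] slide [3.3, -4.3, -0.4] | bar 102 post 210 q [-0.76  0.24 -0.86  0.26  0.38] sp 0.03 
2 rot [0.0, 0.004, 0.037] slide [3.1, -4.4, -0.3] | bar 105 post 210 q [-0.76  0.23 -0.87  0.26  0.39] sp 0.03 
3 rot [0.001, 0.004, 0.036] slide [2.9, -4.5, -0.4] | bar 108 post 211 q [-0.77  0.23 -0.88  0.25  0.39] sp 0.03 
4 rot [-0.0, -0.0, 0.0] slide [8.7, -0.1, 2.5] | bar 105 post 207 q [-0.74  0.22 -0.9   0.24  0.39] sp 0.06 
5 rot [-0.0, -0.0, 0.0] slide [6.8, -0.0, 1.6] | bar 103 post 204 q [-0.73  0.22 -0.9   0.23  0.38] sp 0.05 
6 rot [-0.0, -0.0, 0.0] slide [6.8, -0.0, 1.5] | bar 101 post 201 q [-0.71  0.21 -0.91  0.22  0.38] sp 0.05 
7 rot [-0.0, -0.0, 0.0] slide [6.7, -0.0, 1.6] | bar 100 post 198 q [-0.7   0.21 -0.92  0.21  0.37] sp 0.05 
8 rot [-0.0, -0.0, 0.0] slide [6.8, -0.0, 1.6] | bar 98 post 195 q [-0.68  0.21 -0.93  0.2   0.37] sp 0.05
```

Emit:
jog_arm(
  rot=[
    [0.001, 0.004, 0.037],
    [0.001, 0.004, 0.037],
    [0.001, 0.004, 0.036],
    [0, 0, 0],
    [0, 0, 0],
  ],
  slide=[
    [3.3, -4.3, -0.4],
    [3.1, -4.4, -0.3],
    [2.9, -4.5, -0.4],
    [8.5, 0, 2.4],
    [6, 0, 1.4],
  ],
  gripper=[14, 14, 14, 14, 14],
)

```text
clock: 22.7
tool_pos: [0.4433, -0.1569, 0.0153]
tool_rot: [2.754, -0.21, 1.445]
ft_force: [-0.5, 0.1, 0.6]
finger_gap: 0.0142
```

```bash
python3 - <<'E'
from plan import *
f=look("w24"); print(lenses(f),hough(f)[:3],slotmid(f)); s=log(); print(totray(s["tool_pos"]))
O=ori2(25,200,-8); e=behind(4,-1,-8,19.5)
rows([(e[0],e[1],14.5,O,4)])
E
```

```text
[(260.0, 210.6, 16.1, array([-18.5,   2.1])), (243.8, 87.1, 17.7, array([42.3,  2. ])), (237.5, 26.5, 19.0, array([70.1,  1.2]))] [([260.5, 210.5, 18.100000381469727], [-18.5, 1.8]), ([241.5, 89.5, 20.299999237060547], [41.2, 3.4]), ([233.5, 27.5, 21.399999618530273], [69.5, 3.3])] [(10, np.float64(-19.0), np.float64(16.2)), (25, np.float64(-19.5), np.float64(17.0)), (40, np.float64(-17.8), np.float64(17.5)), (55, np.float64(-18.5), np.float64(17.8)), (70, np.float64(-17.8), np.float64(17.2))]
22.75 q [-0.731  0.222 -0.899  0.232  0.384  1.049] tcp [ 0.4431 -0.1561  0.0152] rpy [ 2.754 -0.211  1.445] F [-0.1  0.8  0.4] gap 0.014
[-37.59793782   2.70365234]
22.75 q [-0.731  0.222 -0.899  0.232  0.384  1.049] tcp [ 0.4431 -0.1561  0.0152] rpy [ 2.754 -0.211  1.445] F [-0.1  0.8  0.4] gap 0.014
1 rot [0.001, -0.0, 0.0] slide [5.4, -0.6, 1.2] | bar 101 post 202 q [-0.72  0.22 -0.91  0.23  0.38] sp 0.04 
2 rot [0.0, -0.0, 0.0] slide [5.4, -0.5, 1.2] | bar 100 post 200 q [-0.71  0.21 -0.91  0.22  0.38] sp 0.04 
3 rot [0.001, -0.001, 0.0] slide [5.5, -0.6, 1.3] | bar 99 post 197 q [-0.69  0.21 -0.92  0.21  0.37] sp 0.04 
4 rot [0.0, 0.0, 0.0] slide [5.4, -0.5, 1.2] | bar 98 post 195 q [-0.68  0.21 -0.93  0.2   0.37] sp 0.04
```

Emit:
jog_arm(
  rot=[
    [0, 0, 0],
    [0, 0, 0],
    [0, 0, 0],
    [0, 0, 0],
    [0, 0, 0],
  ],
  slide=[
    [5.6, 0, 1.3],
    [5.6, 0, 1.3],
    [5.6, 0, 1.3],
    [5.6, 0, 1.3],
    [0, 0, 0],
  ],
  gripper=[14, 14, 14, 14, 14],
)

```text
clock: 23.38
tool_pos: [0.4486, -0.1315, 0.0153]
tool_rot: [2.754, -0.21, 1.447]
ft_force: [0.1, 0.2, -0.1]
finger_gap: 0.0143
```

```bash
python3 - <<'E'
from plan import *
f=look("w25"); print(lenses(f)[:3],slotmid(f)); s=log(); print(totray(s["tool_pos"]))
O=ori2(25,200,0)
rows([(*behind(*totray(s["tool_pos"]),-8,16),15,ori2(25,200,-8),1),(-29,-.2,14.5,O,2),(-5,-.2,14,O,3)])
E
```

```text
[(260.5, 210.0, 16.4, array([ 7.5, -1.7])), (244.0, 141.0, 17.1, array([42.5,  2.2])), (237.5, 83.0, 18.1, array([70. ,  1.7]))] [(10, np.float64(-14.5), np.float64(23.5)), (25, np.float64(-19.5), np.float64(18.0)), (40, np.float64(-16.8), np.float64(16.0)), (55, np.float64(-19.0), np.float64(17.0)), (70, np.float64(-16.8), np.float64(17.2))]
23.43 q [-0.671  0.206 -0.925  0.198  0.37   1.111] tcp [ 0.4486 -0.1318  0.0154] rpy [ 2.754 -0.21   1.447] F [-0.1  0.9 -0.3] gap 0.0139
[-12.90902338  -1.05838102]
23.43 q [-0.671  0.206 -0.925  0.198  0.37   1.111] tcp [ 0.4486 -0.1318  0.0154] rpy [ 2.754 -0.21   1.447] F [-0.1  0.9 -0.3] gap 0.0139
1 rot [0.002, -0.001, 0.002] slide [-15.7, -0.2, -3.3] | bar 100 post 200 q [-0.71  0.22 -0.91  0.22  0.38] sp 0.11 
2 rot [0.0, 0.0, -0.066] slide [-0.1, 0.6, 0.5] | bar 99 post 200 q [-0.71  0.22 -0.91  0.22  0.38] sp 0.01 
3 rot [0.0, 0.0, -0.066] slide [-0.2, 0.5, 0.5] | bar 99 post 200 q [-0.71  0.22 -0.91  0.22  0.38] sp 0.01 
4 rot [0.0, 0.0, -0.0] slide [7.9, -0.1, 1.5] | bar 98 post 197 q [-0.69  0.21 -0.92  0.21  0.37] sp 0.05 
5 rot [0.0, 0.0, -0.0] slide [7.8, -0.0, 1.5] | bar 96 post 193 q [-0.67  0.21 -0.93  0.2   0.37] sp 0.06 
6 rot [0.0, 0.0, -0.0] slide [7.9, -0.1, 1.6] | bar 95 post 190 q [-0.65  0.2  -0.94  0.19  0.36] sp 0.06
```

Emit:
jog_arm(
  rot=[
    [0, 0, 0],
    [0, 0, -0.066],
    [0, 0, -0.066],
    [0, 0, 0],
    [0, 0, 0],
  ],
  slide=[
    [-16, 0, -3.3],
    [0, 0.5, 0.5],
    [0, 0.5, 0.5],
    [6, 0, 1.1],
    [6, 0, 1.1],
  ],
  gripper=[14, 0, 0, 0, 0],
)

```text
clock: 24.05
tool_pos: [0.448, -0.1367, 0.0146]
tool_rot: [2.73, -0.157, 1.571]
ft_force: [-0.1, -0.7, 0.6]
finger_gap: 0.0
```

```bash
python3 - <<'E'
from plan import *
f=look("w26"); print(lenses(f)[:3]); s=log(); print(totray(s["tool_pos"]))
O=ori2(25,200,0)
rows([(-5,-.5,14,O,3)])
E
```

```text
[(267.0, 200.5, 16.3, array([ 7.6, -1.4])), (260.5, 129.0, 17.4, array([42.5,  2.3])), (262.5, 69.5, 18.7, array([70.2,  1.3]))]
24.1 q [-0.681  0.21  -0.923  0.2    0.373  0.966] tcp [ 0.4477 -0.1358  0.0145] rpy [ 2.73  -0.158  1.572] F [ 0.1  0.3 -0.5] gap 0.0
[-17.01119971  -0.41034652]
24.1 q [-0.681  0.21  -0.923  0.2    0.373  0.966] tcp [ 0.4477 -0.1358  0.0145] rpy [ 2.73  -0.158  1.572] F [ 0.1  0.3 -0.5] gap 0.0
1 rot [0.001, -0.0, 0.001] slide [3.9, -0.0, 0.8] | bar 97 post 193 q [-0.67  0.21 -0.93  0.2   0.37] sp 0.03 
2 rot [0.001, -0.0, 0.002] slide [3.9, -0.0, 0.9] | bar 96 post 192 q [-0.66  0.2  -0.93  0.19  0.37] sp 0.03 
3 rot [0.001, -0.0, 0.001] slide [4.0, -0.1, 0.8] | bar 95 post 190 q [-0.65  0.2  -0.94  0.19  0.36] sp 0.03
```

Emit:
jog_arm(
  rot=[
    [0, 0, 0],
    [0, 0, 0],
    [0, 0, 0],
    [0, 0, 0],
    [0, 0, 0],
  ],
  slide=[
    [4.3, 0, 0.8],
    [4.3, 0, 0.8],
    [4.3, 0, 0.8],
    [0, 0, 0],
    [0, 0, 0],
  ],
  gripper=[0, 0, 0, 0, 0],
)

```text
clock: 24.72
tool_pos: [0.4486, -0.1211, 0.0144]
tool_rot: [2.73, -0.158, 1.572]
ft_force: [0.6, -0.1, 0.2]
finger_gap: -0.0003
```

```bash
python3 - <<'E'
from plan import *
f=look("w27"); print(lenses(f)[:3],slotmid(f)); s=log(); print(totray(s["tool_pos"]))
E
```

```text
[(268.0, 207.0, 16.3, array([19.9, -1.5])), (261.5, 159.8, 16.8, array([43.3,  2.2])), (263.0, 103.5, 17.9, array([70.1,  1.5]))] [(10, np.float64(-17.0), np.float64(14.0)), (25, np.float64(-17.2), np.float64(15.8)), (40, np.float64(-15.5), np.float64(16.0)), (55, np.float64(-18.8), np.float64(16.0)), (70, np.float64(-14.2), np.float64(17.8))]
24.77 q [-0.648  0.199 -0.941  0.18   0.365  1.001] tcp [ 0.4486 -0.1211  0.0144] rpy [ 2.73  -0.158  1.572] F [-0.2  0.4  0. ] gap -0.0001
[-2.33468029 -0.2810163 ]
```

All three are in the slot at x ≈ 20, 43 and 70 mm. I'll retract clear and take a final look.

Emit:
jog_arm(
  rot=[
    [0, 0, 0],
    [0, 0, 0],
    [0, 0, 0],
    [0, 0, 0],
    [0, 0, 0],
  ],
  slide=[
    [-15, 0, -2.7],
    [-30, 0, -5],
    [-10, 9, -28],
    [0, 0, 0],
    [0, 0, 0],
  ],
  gripper=[0, 0, 0, 0, 0],
)

```text
clock: 25.4
tool_pos: [0.4422, -0.1869, 0.0417]
tool_rot: [2.731, -0.157, 1.57]
ft_force: [-0.7, -0.1, 0.2]
finger_gap: 0.0
```

```bash
python3 - <<'E'
from plan import *
f=look("w28"); print(lenses(f),slotmid(f)); s=log(); print(totray(s["tool_pos"]))
g=look("sc28","scene",(150,150,350,270),4)
E
```

```text
[(251.0, 86.5, 15.0, array([19.3, -1.6]))] [(10, np.float64(-18.5), np.float64(17.8)), (25, np.float64(-14.8), np.float64(17.8)), (40, np.float64(-17.5), np.float64(17.8)), (55, np.float64(-18.2), np.float64(17.8))]
25.45 q [-0.79   0.2   -0.821  0.353  0.395  0.853] tcp [ 0.4425 -0.1869  0.0418] rpy [ 2.73  -0.156  1.571] F [ 1.3 -0.5 -0.4] gap -0.0001
[-68.38807744   1.1929489 ]
```

View pics/w28.png

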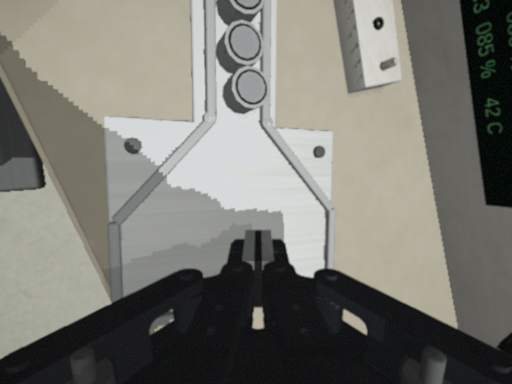

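View pics/sc28.png

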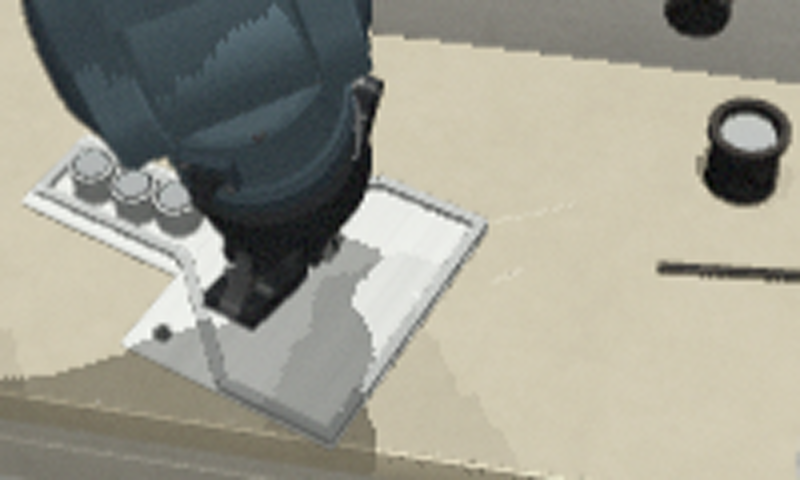

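The wrist view shows all three lenses upright in the slot at (241,5), (242,43) and (248,88), with the last one past the gate corners at row 122. In the scene crop they stand in line at (93,170), (134,190) and (179,205), and the loupe and key are where they were. The robot is clear, so I'll hand in.

```bash
python3 -c "
from cell import arm
print(arm.job_done())"
```

```text
the job is handed in; nothing more can be done
None
```

All three lenses are in the slot and the job is handed in, at about 25.5 s of the 72 s allowed. I leaned the arm back to get under the rack bar. Each lens was brought in front of the gate and through its mouth between two slightly open fingertips, then pushed down the slot with the fingers closed.

**Lens positions:** The last wrist measurements put the centres at x ≈ 19, 43 and 70 mm past the gate. They lie within about 3 mm of the slot's middle line (limit 8 mm). The final wrist and scene pictures show all three upright.

**Other checks:** The gripper was clear of the tray and lenses at hand-in. The loupe and hex key showed no change in the final scene picture, and the arm never went near the alignment block. The highest tool force I read was about 5 N. It came while the arm was retreating, so it was probably arm motion rather than contact.

**What disagreed:**
- My first push, with closed fingers on the middle lens, let it drift about 7 mm sideways before the gate. I corrected that by nesting the lens between the fingertips.
- The tray's position as measured by the scene and wrist cameras differed by 1 to 2 mm.
- In the last wrist picture the lens detector found only the nearest lens, because the other two were partly out of frame. Their positions come from the frame just before the arm retreated.

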